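# Eject a bend roller and show its foot to the inspection camera

## Robot

A 6-joint arm with a two-finger parallel gripper is mounted at the origin on a cart in front of the work surface, level with it; the furniture and walls round the work are solid. World frame = base frame: x ahead of the robot, y to its left, z up, the work surface at z = 0. Lengths are in mm, angles in rad, forces in N, time in s.
With the tool pointing down it reaches from about 400 to 925 mm from the base axis. Payload 3.4 kg.
Tool frame: the origin (TCP) lies on the centre line of the jaws, within the pads' length; the fingertips stand env.tcp_to_tips ahead of it and the grasp point (between the pads) lies 6 mm ahead of it (env.tcp_to_tips is the distance from the TCP to the fingertips, in mm); z points along the fingers, y is the direction in which the jaws open and shut (so a half turn about z gives the same grasp; the last joint's range is limited). The gripper opens to 85 mm and grips with 20 to 120 N. Pads are 22 mm wide; open, the fingers measure 114 mm over their backs; the gripper's body (76 mm by 85 mm) begins 54 mm behind the grasp point. The pads swing forward as they close: fully open they stand 13 mm farther back than shut.
Start: joints at [1.196, 0.307, 1.506, -0, 1.328, -0.073], TCP at [170.387, 549.181, 256.305] pointing down, gripper open.
Joint ranges: [-3.12, 3.12], [-1.05, 2.28], [0.14, 2.33], [-1.42, 4.57], [0.1, 2.73], [-2.68, 2.68]. Speed limits (rad/s): [2.57, 2.57, 3.14, 3.14, 3.14, 3.14].

## Interface

Orientations are given as a 3x3 rotation matrix whose columns are the frame's x, y, z axes.
In Python, from cell import sense, eyes, env gives the robot as it stands.
- The arm moves only by the shell command python3 -m handwheel 'ROWS' [OPENING] [FORCE]. ROWS is JSON, a list of rows, each an object with "linear": the shift along the world's x, y, z in m, a list of three; "turn": the turn about the world's z in degrees. A call has 1 to 10 rows; each row shifts and turns the commanded pose from where the row before left it; what a row does not reach is not made up. A row lasts 1/12 s, in which the tool goes at most 41.7 mm and 7.16 degrees, less where a joint would pass 70% of its speed; a pose out of reach is approached as far as the arm can. A call with a gripper value outside its range is refused whole. OPENING is the finger opening in m, from 0 to 0.0854, set as the call begins (- or left out, the last holds). The fingers move at their own pace and stop on an object; FORCE is the grip in N (left out, the last holds). Time passes only in rows, so rows that do not move let the fingers close. It gives the time, the measured TCP pose, the force and the opening at its end, in the units of the state.
- sense(): the state, without advancing time (a new reading comes with each control period).
- eyes.snapshot(name): name is "scene" or "top" or "wrist"; returns the picture (384x512x3 uint8, red, green, blue); there is no depth.
- eyes.get_calibration(name): a dict with "K" (3x3 intrinsics, pixels), "R" (3x3) and "t" (3): a world point X has camera coordinates R X + t; the wrist camera has in their place "T_tool_cam" (4x4, takes a point from camera to tool coordinates, whose origin is the TCP and whose axes are the flange's). Camera axes: x right, y down, z forward; pixel columns grow to the right and rows downward; lengths in mm; the calibration is good to about 2 mm. A picture is of the moment at which its call begins: read the wrist's pose just before it. get_calibration takes no time and is no camera call.
- env.finish_job(): hands the job in, once; it reports no verdict.
The state is a dict: "clock": time; "joint_pos": joint angles; "qvel": joint speeds; "joint_torque": joint torques, N m; "tool_pos": TCP position; "orientation": TCP orientation; "force": force on the tool from outside, world axes, zero at the start; "wrist_torque": the same for the moment, N m; "grip_width": opening from 0.0 (shut) to 1.0 (fully open).
Only numpy, scipy, OpenCV 4.12 (cv2) and the standard library are available. Lean on these libraries where they do the work, as an engineer would, in place of code of your own. Each camera call takes 0.05 s, during which the arm holds its last target.

## Task

Use the mallet to drive the red ejector pin all the way down, which lifts the bend-test roller out of its nest, then stand the mallet back upright on the desk and let go of it. Then draw the roller out and hold it still in the air over the inspection camera with its lower end centred on the lens axis, 90 mm in front of the lens and facing straight into it; finish while holding it there, with nothing else touching it. Do not press the pin with the gripper, keep off the camera, and leave the other things on the desk alone.

Things in the scene. Friction and masses are not known exactly. Their poses are not given: they have to be found in the camera images.
- block: blue ejector block fixed to the desk, 60 x 130 x 70 mm (with a dark foot flange 84 mm wide in x, 10 mm high). Origin: centre of its underside on the desk, z up. The roller's nest, a 22 mm bore open at the top, is at (0, -35 mm) in its frame, the ejector pin at (0, +35 mm).
- pin (a joint): ejector pin with a red round head 22 mm wide, in the block's top. 0 = up as found (top of its head 99 mm above the desk), 0.022 m = fully down on its stop (77 mm above the desk). It is stiff, about 10 N, and stays where it is driven. A lifter under the roller rises by as much as the pin goes down.
- roller: plain grey steel roller, 20 mm diameter, 60 mm long, about 0.15 kg, standing on its end in the block's nest. Origin: centre of its lower end; z along its axis to its upper end. At the start its upper end is flush with the block's top (70 mm above the desk), and stands 22 mm proud of it after the pin is fully down; its lower end is then 32 mm above the desk, so it clears the nest when lifted 38 mm.
- roller_foot (a point): centre of the roller's lower end face, the end to be shown to the camera
- roller_top (a point): centre of the roller's upper end face
- mallet: short mallet standing on the desk on its striking face, about 0.3 kg: white nylon head 40 mm diameter and 45 mm high below, round wooden handle 22 mm diameter above it, up to 135 mm. Origin: centre of the striking face at the bottom, z along the handle upward.
- camera: inspection camera fixed on a dark stand. Origin: centre of the front of its lens; z = the line of sight, which points up and towards the robot, 30 degrees from vertical. The lens with its ring light is 48 mm wide, its centre 142 mm above the desk; the camera body and stand lie behind and below it.
- focus (a point): point in the air on the camera's line of sight, 90 mm in front of the lens, 220 mm above the desk, where the roller's lower end must be
- spare_roller: a second grey roller of 20 x 60 mm standing free on the desk; leave alone
- weight: brass check weight with knob, 38 mm wide, 60 mm high; leave alone
- coupon: flat metal test strip lying on the desk, 20 x 165 x 4 mm; leave alone
Not all that is in view belongs to the job. What is shaped like the mallet but green is not meant.

How it is judged:
By the outcome, as a careful person would: the job done as asked, in the order asked, and still so for the second after the job is handed in, while the arm keeps its last pose, push and grip.
It also fails if it takes over 54 s, if anything falls off the work surface, if the arm or the gripper's body presses on something with over 40 N, if the wrist force passes 120 N, or if a joint passes its speed limit or range.

## Working session

There is one attempt and no reset: what is moved stays moved. The work goes in short steps, Python scripts to look and compute and a shell command to move; the robot and the scene stay as the last step left them, time stands still between calls to the robot, and variables do not carry over. Pictures are saved under pics/ and viewed, and the job is handed in when it is done.

```bash
ls; mkdir -p pics; python3 - <<'E'
from cell import sense, eyes, env
import cv2,numpy as np
s=sense();print(s)
print(env.tcp_to_tips,[a for a in dir(env) if a[0]!='_'])
for n in("scene","top","wrist"):
    c=eyes.get_calibration(n);print(n,{k:np.round(v,3).tolist() for k,v in c.items()})
    im=eyes.snapshot(n);cv2.imwrite(f"pics/{n}0.png",im[...,::-1])
print(sense()['clock'])
E
```

```text
pics
{'clock': 0.0, 'joint_pos': array([ 1.19648912e+00,  3.07581312e-01,  1.50766115e+00, -1.80025888e-05,
        1.32836659e+00, -7.34589967e-02]), 'qvel': array([ 0.0001717 , -0.00266637, -0.00184526, -0.00111263, -0.00064986,
        0.00096318]), 'joint_torque': array([-1.22571462e-03, -4.57548594e+01, -2.51925445e+01, -4.70267059e-04,
        1.35094539e-02,  1.43038503e-05]), 'tool_pos': array([170.16615162, 548.58518672, 255.38082036]), 'orientation': array([[-9.55086720e-01,  2.96325560e-01, -7.20985300e-04],
       [ 2.96326408e-01,  9.55084872e-01, -1.88317536e-03],
       [ 1.30569160e-04, -2.01224276e-03, -9.99997967e-01]]), 'force': array([ 1.05862226, -0.24568315, -0.24350872]), 'wrist_torque': array([-0.00088889, -0.04303614, -0.00873625]), 'grip_width': 0.9988906653940686}
25.0 ['PlanningError', 'finish_job', 'tcp_to_tips']
scene {'K': [[419.633, 0.0, 248.487], [0.0, 419.633, 200.431], [0.0, 0.0, 1.0]], 'R': [[0.839, -0.544, 0.013], [-0.426, -0.672, -0.607], [0.339, 0.503, -0.795]], 't': [-322.665, 421.348, 790.354]}
top {'K': [[407.756, 0.0, 253.832], [0.0, 407.756, 184.93], [0.0, 0.0, 1.0]], 'R': [[0.026, -1.0, 0.01], [-0.995, -0.027, -0.099], [0.1, -0.007, -0.995]], 't': [171.192, 518.581, 1206.689]}
wrist {'K': [[316.204, 0.0, 250.36], [0.0, 316.204, 191.123], [0.0, 0.0, 1.0]], 'T_tool_cam': [[-0.0, -0.959, -0.284, 70.917], [1.0, -0.001, 0.001, -1.566], [-0.001, -0.284, 0.959, -117.199], [0.0, 0.0, 0.0, 1.0]]}
0.15
```

View pics/scene0.png

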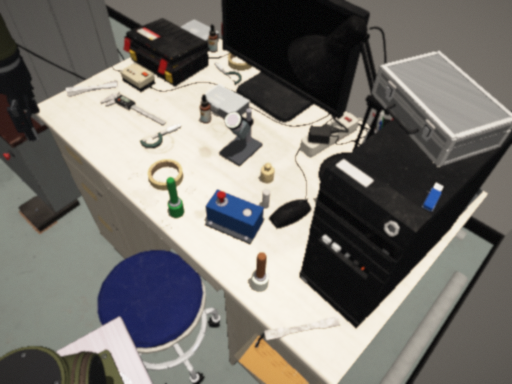

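View pics/top0.png

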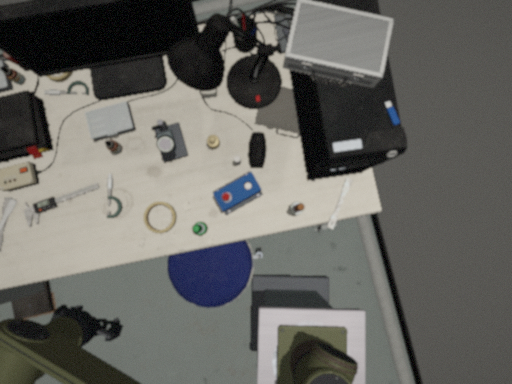

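View pics/wrist0.png

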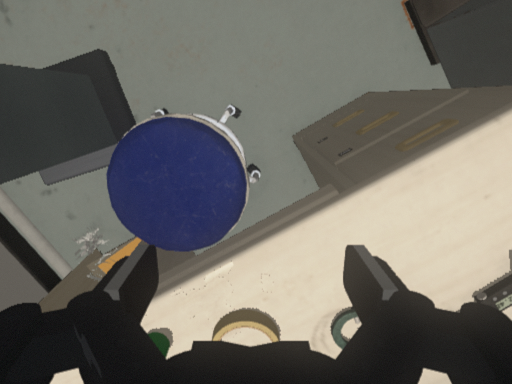

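```bash
python3 - <<'E'
import cv2,numpy as np
t=cv2.imread('pics/top0.png');s=cv2.imread('pics/scene0.png')
cv2.imwrite('pics/topc.png',cv2.resize(t[120:250,140:360],None,fx=3.6,fy=3.6,interpolation=cv2.INTER_CUBIC))
cv2.imwrite('pics/scenec.png',cv2.resize(s[100:300,150:330],None,fx=3,fy=3,interpolation=cv2.INTER_CUBIC))
E
```

```text
(no output)
```

View pics/topc.png

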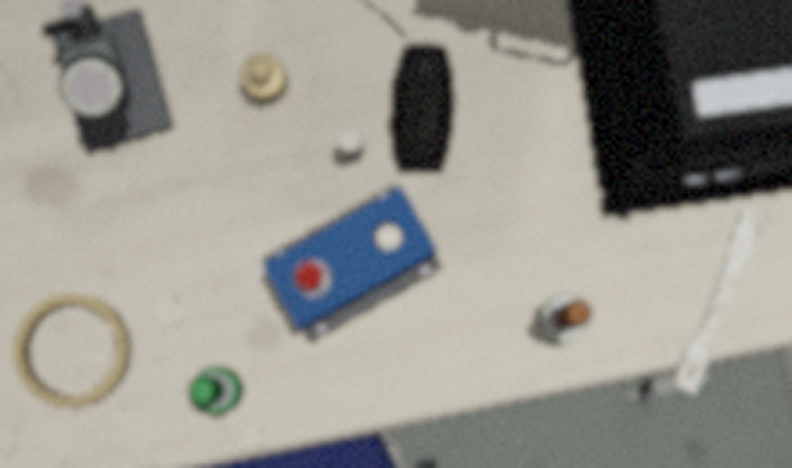

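View pics/scenec.png

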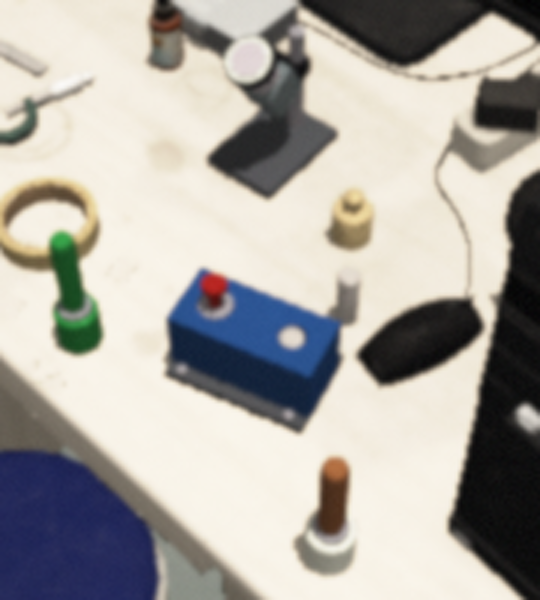

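```bash
cat > h.py <<'E'
import numpy as np,cv2
from cell import sense,eyes,env
def ray(n,u,v,s=None):
    c=eyes.get_calibration(n);d=np.linalg.inv(c['K'])@[u,v,1.]
    if n=='wrist':
        T=np.array(c['T_tool_cam']);R=s['orientation'];return R@T[:3,3]+s['tool_pos'],R@T[:3,:3]@d
    R=np.array(c['R']);return -R.T@c['t'],R.T@d
def plane(n,u,v,z,s=None):
    o,d=ray(n,u,v,s);return o+d*(z-o[2])/d[2]
def tri(*rs):
    A=np.zeros((3,3));b=np.zeros(3)
    for o,d in rs:
        d=d/np.linalg.norm(d);P=np.eye(3)-np.outer(d,d);A+=P;b+=P@o
    x=np.linalg.solve(A,b);return x,[np.linalg.norm(np.cross(x-o,d/np.linalg.norm(d))) for o,d in rs]
def proj(n,X,s=None):
    c=eyes.get_calibration(n)
    if n=='wrist':
        T=np.array(c['T_tool_cam']);p=T[:3,:3].T@(s['orientation'].T@(np.array(X)-s['tool_pos'])-T[:3,3])
    else: p=np.array(c['R'])@X+c['t']
    p=np.array(c['K'])@p;return p[:2]/p[2]
def blobs(bgr,lo,hi,box=None,amin=8):
    m=cv2.inRange(cv2.cvtColor(bgr,cv2.COLOR_BGR2HSV),lo,hi)
    n,_,st,ce=cv2.connectedComponentsWithStats(m)
    r=[(ce[i].round(1).tolist(),st[i].tolist()) for i in range(1,n) if st[i][4]>=amin]
    if box: r=[q for q in r if box[0]<q[0][0]<box[1] and box[2]<q[0][1]<box[3]]
    return r
E
python3 - <<'E'
from h import *
np.set_printoptions(precision=1,suppress=True)
t=cv2.imread('pics/top0.png');s=cv2.imread('pics/scene0.png')
for nm,i,b in(('top',t,(140,360,120,250)),('scene',s,(150,330,100,300))):
    print(nm,'red',blobs(i,(0,150,80),(6,255,255),b),'brown',blobs(i,(7,120,50),(16,255,220),b),'blue',blobs(i,(100,120,60),(115,255,255),b,60),'green',blobs(i,(50,100,40),(85,255,255),b))
# hand pixels from crops
T=lambda x,y:(140+x/3.6,120+y/3.6); S=lambda x,y:(150+x/3,100+y/3)
print('lens',tri(ray('top',*T(92,86)),ray('scene',*S(248,60))))
print('nest',plane('top',*T(389,237),70),plane('scene',*S(292,338),70))
print('pinhead',tri(ray('top',*T(309,277)),ray('scene',*S(214,283))),plane('top',*T(309,277),99),plane('scene',*S(214,283),99))
print('mallet top',tri(ray('top',*T(577,312)),ray('scene',*S(335,466))),plane('top',*T(577,312),135),plane('scene',*S(335,466),135))
for c in [(398,188),(437,248),(304,331),(267,258)]: print('blk top corner',plane('top',*T(*c),70))
for c in [(203,270),(340,325),(300,385),(170,320)]: print('blk scene corner',plane('scene',*S(*c),70))
for c in [(140,12),(172,128),(90,152)]: print('cam base',plane('top',*T(*c),8))
for c in [(210,160),(268,196),(337,133)]: print('cam base',plane('scene',*S(*c),8))
print('weight',tri(ray('top',*T(262,72)),ray('scene',*S(354,193))),'spare',tri(ray('top',*T(350,137)),ray('scene',*S(348,272))))
print('desk edge',plane('top',*T(560,382),0),plane('top',*T(220,462),0))
E
```

```text
top red [([225.5, 196.4], [224, 194, 4, 6, 19])] brown [([299.1, 206.7], [296, 205, 7, 4, 22])] blue [([237.2, 191.5], [215, 174, 45, 37, 662])] green [([196.8, 228.3], [194, 225, 7, 8, 39])]
scene red [([220.8, 195.3], [218, 192, 6, 8, 38])] brown [([205.5, 107.7], [201, 105, 9, 6, 31]), ([260.7, 264.4], [257, 253, 9, 24, 162])] blue [([237.9, 212.2], [207, 194, 56, 44, 1010])] green [([171.8, 189.4], [167, 178, 10, 25, 162]), ([176.0, 210.4], [169, 203, 14, 14, 131])]
lens (array([611.4, 432.2, 136.6]), [np.float64(1.1436618742674305), np.float64(1.1436618742672944)])
nest [506.3 201.7  70. ] [508.6 198.2  70. ]
pinhead (array([472.7, 262.7,  95.8]), [np.float64(2.4544426967782025), np.float64(2.4544426967782313)]) [470.3 263.5  99. ] [473.8 259.4  99. ]
mallet top (array([448.4,  55.4, 131.5]), [np.float64(1.9819719451994815), np.float64(1.9819719451996038)]) [446.5  56.8 135. ] [449.  53. 135.]
blk top corner [546.4 195.5  70. ]
blk top corner [498.4 162.8  70. ]
blk top corner [428.8 267.9  70. ]
blk top corner [486.7 299.6  70. ]
blk scene corner [483.8 296.4  70. ]
blk scene corner [548.2 188.3  70. ]
blk scene corner [489.4 157.   70. ]
blk scene corner [435.1 265.9  70. ]
cam base [701.5 422.    8. ]
cam base [601.1 390.3   8. ]
cam base [578.5 459.3   8. ]
cam base [580.9 454.1   8. ]
cam base [603.3 385.1   8. ]
cam base [704.6 419.2   8. ]
weight (array([643.2, 309.1,  59.1]), [np.float64(2.233794899847699), np.float64(2.2337948998477652)]) spare (array([588.9, 235.9,  60.9]), [np.float64(0.23743111944492026), np.float64(0.2374311194449852)])
desk edge [393.5  53.9   0. ] [319.1 339.3   0. ]
```

```bash
python3 -m handwheel '[{"linear":[0.031,-0.024,0.008]},{"linear":[0.031,-0.024,0.008]},{"linear":[0.031,-0.024,0.008]},{"linear":[0.031,-0.024,0.008]},{"linear":[0.031,-0.024,0.008]},{"linear":[0.031,-0.024,0.008]},{"linear":[0.031,-0.024,0.008]},{"linear":[0.031,-0.024,0.008]},{"linear":[0.031,-0.024,0.008]},{"linear":[0,0,0]}]'
python3 - <<'E'
from h import *
np.set_printoptions(precision=1,suppress=True)
s=sense();im=eyes.snapshot('wrist');cv2.imwrite('pics/w1.png',im[...,::-1]);print(s['tool_pos'],s['clock'],s['qvel'])
np.save('w1.npy',s,allow_pickle=True)
for p in [(302,275),(358,318)]:print(plane('scene',*p,0))
E
```

```text
[170.2 548.7 255.6] 0.15 [-0. -0. -0.  0. -0. -0.]
[547.2  19.8   0. ]
[ 587.4 -130.3    0. ]schema error: expected keys linear, turn
```

View pics/w1.png

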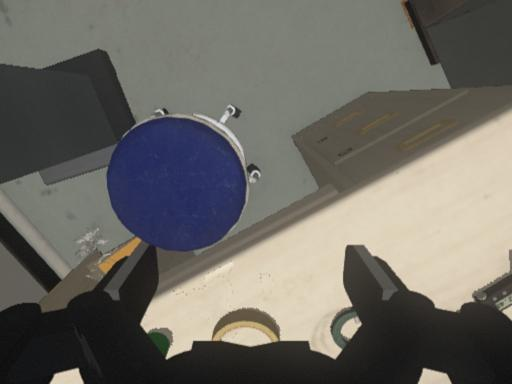

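```bash
python3 -m handwheel '[{"linear":[0.031,-0.024,0.008],"turn":0},{"linear":[0.031,-0.024,0.008],"turn":0},{"linear":[0.031,-0.024,0.008],"turn":0},{"linear":[0.031,-0.024,0.008],"turn":0},{"linear":[0.031,-0.024,0.008],"turn":0},{"linear":[0.031,-0.024,0.008],"turn":0},{"linear":[0.031,-0.024,0.008],"turn":0},{"linear":[0.031,-0.024,0.008],"turn":0},{"linear":[0.031,-0.024,0.008],"turn":0},{"linear":[0,0,0],"turn":0}]'
python3 - <<'E'
from h import *
np.set_printoptions(precision=2,suppress=True)
s=sense();im=eyes.snapshot('wrist');cv2.imwrite('pics/w1.png',im[...,::-1]);print(s['tool_pos'],s['clock'],s['qvel'])
np.save('w1.npy',s,allow_pickle=True)
E
```

```text
clock: 1.03
tool_pos: [455.7, 329.3, 329.8]
orientation: [[-0.953, 0.302, 0.006], [0.302, 0.953, -0.001], [-0.006, 0.001, -1.0]]
force: [-0.6, 0.4, -0.1]
grip_width: 0.995
[455.68 329.28 329.76] 1.0333 [ 0.07 -0.01  0.05  0.09  0.01  0.08]
```

View pics/w1.png

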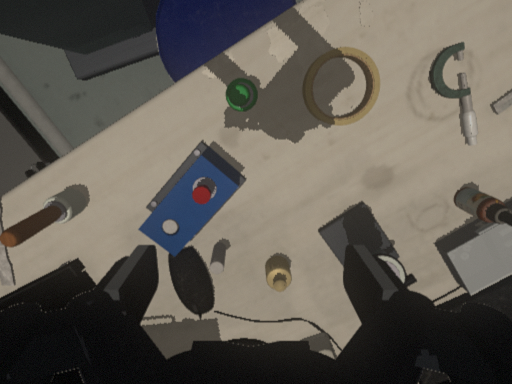

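```bash
python3 - <<'E'
from h import *
np.set_printoptions(precision=1,suppress=True)
s=np.load('w1.npy',allow_pickle=True).item();im=cv2.imread('pics/w1.png')
print(blobs(im,(0,150,80),(6,255,255)),blobs(im,(100,120,60),(115,255,255),(130,250,140,260),60))
print('pin',plane('wrist',203.5,193,99,s),'nest',plane('wrist',169,227,70,s),'mallet top',plane('wrist',9,240,135,s),'lens',plane('wrist',393,268,142,s))
for X in [(447.7,55,135),(447.7,55,45),(447.7,55,0),(472,261.5,99),(507.5,200,70)]: print(proj('wrist',X,s))
a=cv2.resize(im[180:300,0:130],None,fx=5,fy=5,interpolation=cv2.INTER_CUBIC)
b=cv2.resize(im[190:310,310:440],None,fx=5,fy=5,interpolation=cv2.INTER_CUBIC)
cv2.imwrite('pics/w1a.png',a);cv2.imwrite('pics/w1b.png',b)
E
```

```text
[([201.0, 194.4], [193, 186, 17, 17, 220])] [([187.2, 206.9], [140, 156, 98, 100, 3631])]
pin [473.5 266.1  99. ] nest [510.4 201.1  70. ] mallet top [450.9  56.7 135. ] lens [605.5 443.5 142. ]
[  6.1 237.9]
[ 55.3 209. ]
[ 73.1 198.6]
[199.3 193. ]
[167.4 225.3]
```

View pics/w1a.png

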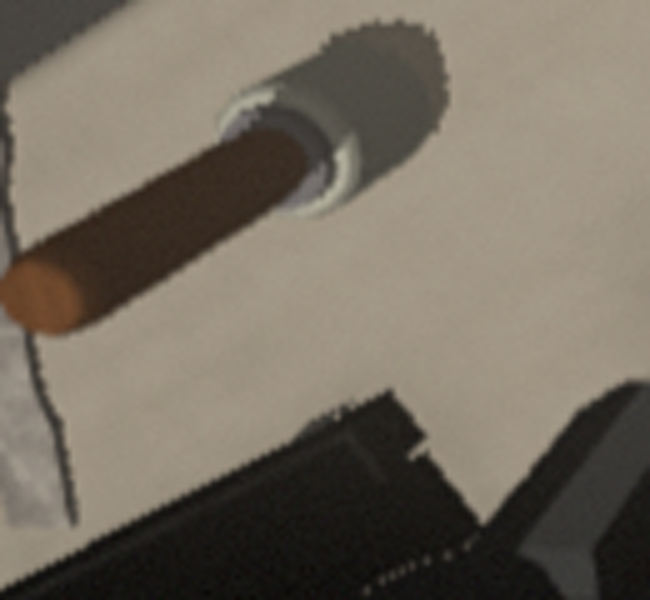

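View pics/w1b.png

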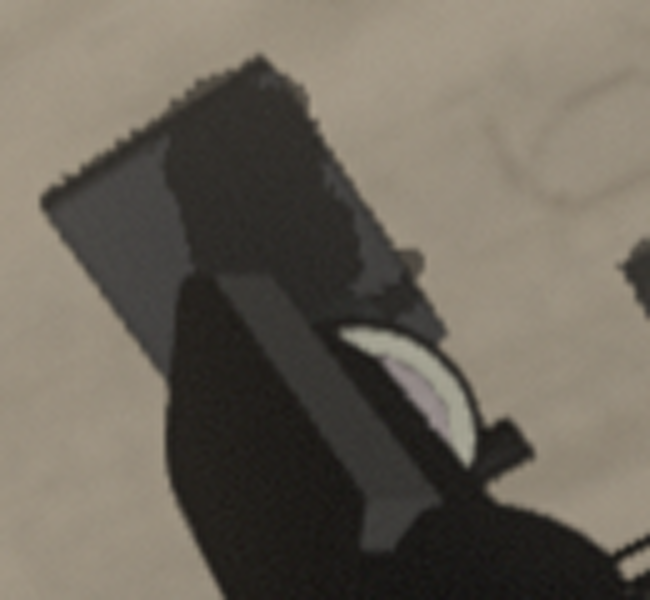

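```bash
python3 -m handwheel '[{"linear":[0,-0.035,-0.008],"turn":0},{"linear":[0,-0.035,-0.008],"turn":0},{"linear":[0,-0.035,-0.008],"turn":0},{"linear":[0,-0.035,-0.008],"turn":0},{"linear":[0,-0.035,-0.008],"turn":0},{"linear":[0,-0.035,-0.008],"turn":0},{"linear":[0,-0.035,-0.008],"turn":0},{"linear":[0,-0.032,-0.008],"turn":0},{"linear":[0,0,0],"turn":0},{"linear":[0,0,0],"turn":0}]'
python3 - <<'E'
from h import *
np.set_printoptions(precision=2,suppress=True)
s=sense();im=eyes.snapshot('wrist');cv2.imwrite('pics/w2.png',im[...,::-1]);print(s['tool_pos'],s['clock'],s['qvel'],s['joint_pos'])
np.save('w2.npy',s,allow_pickle=True)
b=im[...,::-1].copy()
print(blobs(b,(5,100,30),(18,255,255),None,40))
E
```

```text
clock: 1.92
tool_pos: [448.3, 55.6, 263.6]
orientation: [[-0.954, 0.299, -0.002], [0.299, 0.954, 0.001], [0.002, -0.0, -1.0]]
force: [-0.1, 0.5, 0.2]
grip_width: 1.007
[448.32  55.65 263.62] 1.9167 [ 0.05 -0.   -0.03  0.02  0.    0.01] [ 0.03  0.13  1.73  0.    1.28 -1.24]
[([247.6, 193.7], [239, 185, 21, 17, 203])]
```

View pics/w2.png

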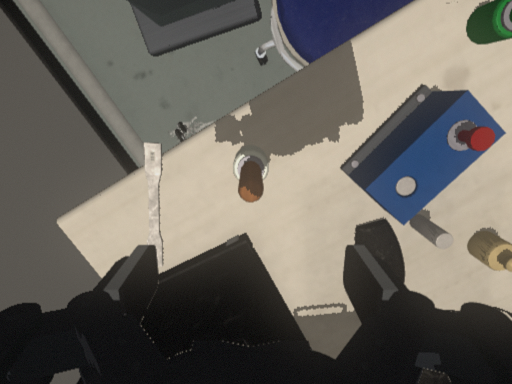

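```bash
python3 - <<'E'
from h import *
np.set_printoptions(precision=1,suppress=True)
s=np.load('w2.npy',allow_pickle=True).item();im=cv2.imread('pics/w2.png')
print('top',plane('wrist',250.5,192.5,135,s),'head z45',plane('wrist',251,165,45,s), 'pin',plane('wrist',481,139,99,s),'nest',plane('wrist',405.5,186,70,s))
print('grasp now',s['tool_pos'],sense()['tool_pos'])
a=cv2.resize(im[130:220,205:300],None,fx=6,fy=6,interpolation=cv2.INTER_CUBIC)
cv2.imwrite('pics/w2a.png',a)
E
```

```text
top [450.7  53.7 135. ] head z45 [447.   55.6  45. ] pin [475.  260.5  99. ] nest [510.1 201.1  70. ]
grasp now [448.3  55.6 263.6] [448.8  56.6 264. ]
```

View pics/w2a.png

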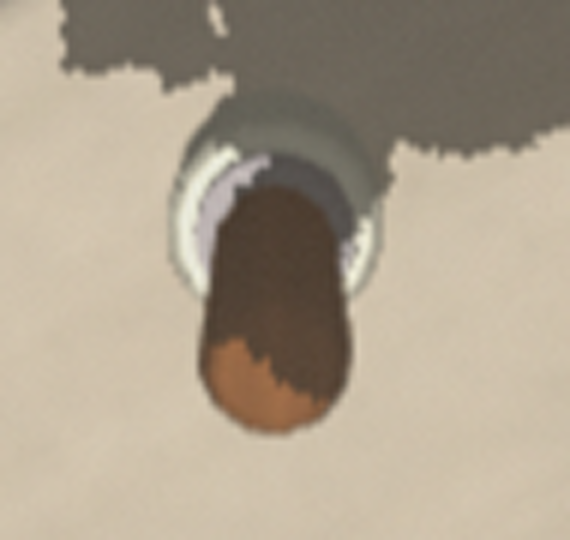

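```bash
python3 -m handwheel '[{"linear":[0,-0.001,-0.030],"turn":0},{"linear":[0,0,-0.030],"turn":0},{"linear":[0,0,-0.030],"turn":0},{"linear":[0,0,-0.030],"turn":0},{"linear":[0,0,-0.025],"turn":0},{"linear":[0,0,-0.015],"turn":0},{"linear":[0,0,-0.004],"turn":0},{"linear":[0,0,0],"turn":0},{"linear":[0,0,0],"turn":0}]'
python3 -m handwheel '[{"linear":[0,0,0],"turn":0},{"linear":[0,0,0],"turn":0},{"linear":[0,0,0],"turn":0},{"linear":[0,0,0],"turn":0},{"linear":[0,0,0],"turn":0},{"linear":[0,0,0],"turn":0},{"linear":[0,0,0],"turn":0},{"linear":[0,0,0],"turn":0}]' 0.015 80
```

```text
clock: 2.72
tool_pos: [450.1, 56.3, 100.9]
orientation: [[-0.956, 0.295, 0.001], [0.295, 0.956, 0.0], [-0.001, 0.001, -1.0]]
force: [1.0, 0.9, 0.1]
grip_width: 1.003
clock: 3.38
tool_pos: [449.7, 55.1, 101.0]
orientation: [[-0.955, 0.297, 0.001], [0.297, 0.955, 0.0], [-0.001, 0.0, -1.0]]
force: [-1.0, 0.7, 5.5]
grip_width: 0.237
```

```bash
python3 -m handwheel '[{"linear":[0,0,0.015],"turn":0},{"linear":[0,0,0.030],"turn":0},{"linear":[0,0,0.035],"turn":0},{"linear":[0,0,0.035],"turn":0},{"linear":[0,0,0.025],"turn":0}]'
python3 -m handwheel '[{"linear":[0.003,0.025,0],"turn":0},{"linear":[0.004,0.036,0],"turn":0},{"linear":[0.004,0.036,0],"turn":0},{"linear":[0.004,0.036,0],"turn":0},{"linear":[0.004,0.036,0],"turn":0},{"linear":[0.003,0.025,0],"turn":0},{"linear":[0.002,0.013,0],"turn":0},{"linear":[0,0,0],"turn":0},{"linear":[0,0,0],"turn":0}]'
python3 - <<'E'
from h import *
np.set_printoptions(precision=2,suppress=True)
s=sense();print(s['tool_pos'],s['clock'],s['qvel'],s['force'],s['grip_width'])
for n in('wrist','scene'):
    im=eyes.snapshot(n);cv2.imwrite(f'pics/{n}3.png',im[...,::-1])
b=cv2.imread('pics/scene3.png');cv2.imwrite('pics/s3c.png',cv2.resize(b[100:300,150:330],None,fx=3,fy=3,interpolation=cv2.INTER_CUBIC))
E
```

```text
clock: 3.8
tool_pos: [449.5, 55.1, 242.7]
orientation: [[-0.955, 0.297, 0.002], [0.297, 0.955, 0.0], [-0.002, 0.001, -1.0]]
force: [0.5, 0.0, -2.9]
grip_width: 0.238
clock: 4.55
tool_pos: [472.7, 261.8, 239.5]
orientation: [[-0.956, 0.295, -0.002], [0.295, 0.956, -0.002], [0.001, -0.002, -1.0]]
force: [-0.9, 0.4, -3.2]
grip_width: 0.236
[472.73 261.84 239.46] 4.55 [-0.03 -0.02  0.02 -0.01  0.01 -0.  ] [-0.94  0.4  -3.23] 0.23598445462899714
```

View pics/wrist3.png

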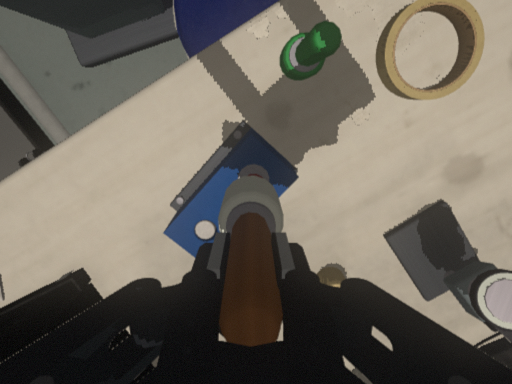

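View pics/s3c.png

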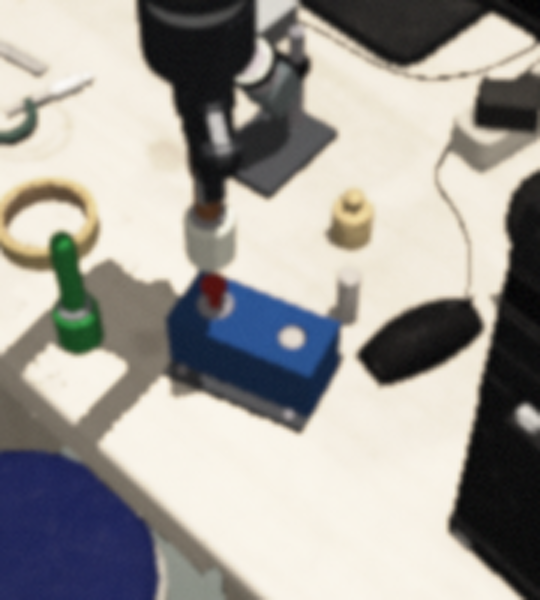

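```bash
python3 -m handwheel '[{"linear":[0.001,0,-0.020],"turn":0},{"linear":[0,0,-0.010],"turn":0},{"linear":[0,0,-0.005],"turn":0},{"linear":[0,0,-0.005],"turn":0},{"linear":[0,0,-0.005],"turn":0},{"linear":[0,0,-0.004],"turn":0},{"linear":[0,0,-0.004],"turn":0},{"linear":[0,0,-0.004],"turn":0}]'
python3 -m handwheel '[{"linear":[0,0,-0.001],"turn":0},{"linear":[0,0,-0.002],"turn":0},{"linear":[0,0,-0.002],"turn":0},{"linear":[0,0,0],"turn":0}]'
```

```text
clock: 5.32
tool_pos: [474.0, 261.1, 184.6]
orientation: [[-0.955, 0.296, -0.0], [0.296, 0.955, -0.001], [-0.0, -0.001, -1.0]]
force: [-3.2, -4.1, 7.2]
grip_width: 0.239
clock: 5.65
tool_pos: [473.9, 261.1, 179.3]
orientation: [[-0.955, 0.296, -0.001], [0.296, 0.955, -0.001], [0.0, -0.002, -1.0]]
force: [-1.9, -3.9, 2.8]
grip_width: 0.236
```

```bash
python3 -m handwheel '[{"linear":[0,0,-0.002],"turn":0},{"linear":[0,0,-0.001],"turn":0},{"linear":[0,0,0],"turn":0}]'
```

```text
clock: 5.9
tool_pos: [474.1, 261.2, 177.9]
orientation: [[-0.955, 0.296, 0.001], [0.296, 0.955, -0.001], [-0.001, -0.001, -1.0]]
force: [-4.8, -4.2, 14.8]
grip_width: 0.237
```

```bash
python3 -m handwheel '[{"linear":[0,0,-0.001],"turn":0},{"linear":[0,0,-0.001],"turn":0},{"linear":[0,0,0],"turn":0}]'
```

```text
clock: 6.15
tool_pos: [474.5, 261.2, 177.8]
orientation: [[-0.955, 0.296, 0.002], [0.296, 0.955, -0.001], [-0.002, -0.0, -1.0]]
force: [-7.8, -5.5, 27.0]
grip_width: 0.233
```

```bash
python3 -m handwheel '[{"linear":[0,0,0.010],"turn":0},{"linear":[0,0,0.025],"turn":0},{"linear":[0,0,0.030],"turn":0},{"linear":[-0.002,-0.015,0.005],"turn":0},{"linear":[-0.004,-0.036,0],"turn":0},{"linear":[-0.004,-0.036,0],"turn":0},{"linear":[-0.004,-0.036,0],"turn":0},{"linear":[-0.004,-0.036,0],"turn":0},{"linear":[-0.004,-0.030,0],"turn":0},{"linear":[-0.003,-0.017,0],"turn":0}]'
python3 -m handwheel '[{"linear":[0,0,-0.020],"turn":0},{"linear":[0,0,-0.030],"turn":0},{"linear":[0,0,-0.030],"turn":0},{"linear":[0,0,-0.025],"turn":0},{"linear":[0,0,-0.015],"turn":0},{"linear":[0,0,-0.008],"turn":0},{"linear":[0,0,0],"turn":0},{"linear":[0,0,0],"turn":0}]'
```

```text
clock: 6.98
tool_pos: [448.0, 52.7, 242.7]
orientation: [[-0.955, 0.298, -0.001], [0.298, 0.955, -0.002], [0.0, -0.002, -1.0]]
force: [0.1, 1.2, -3.2]
grip_width: 0.233
clock: 7.65
tool_pos: [449.5, 55.9, 115.3]
orientation: [[-0.955, 0.296, -0.0], [0.296, 0.955, -0.0], [0.0, -0.0, -1.0]]
force: [-0.1, -0.5, -2.6]
grip_width: 0.236
```

```bash
python3 - <<'E'
from h import *
for n in('wrist','scene'):
    im=eyes.snapshot(n);cv2.imwrite(f'pics/{n}4.png',im[...,::-1])
b=cv2.imread('pics/scene4.png');cv2.imwrite('pics/s4c.png',cv2.resize(b[150:300,190:330],None,fx=4,fy=4,interpolation=cv2.INTER_CUBIC))
E
```

```text
(no output)
```

View pics/s4c.png

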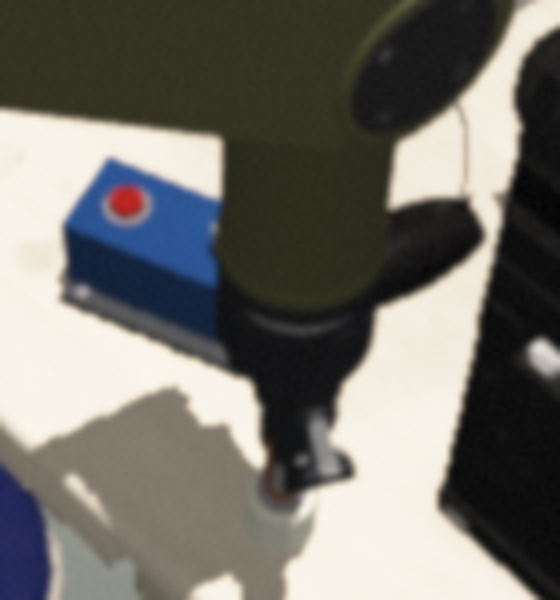

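View pics/wrist4.png

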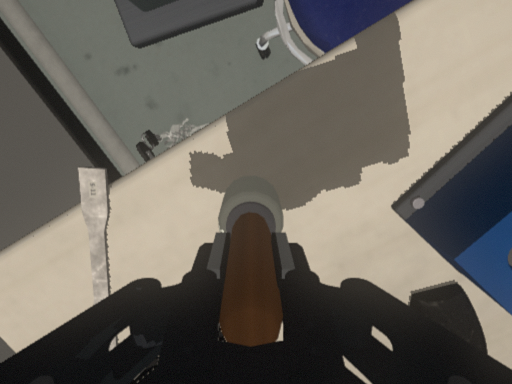

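```bash
python3 -m handwheel '[{"linear":[0,0,-0.006],"turn":0},{"linear":[0,0,-0.004],"turn":0},{"linear":[0,0,-0.002],"turn":0},{"linear":[0,0,-0.001],"turn":0},{"linear":[0,0,0],"turn":0},{"linear":[0,0,0],"turn":0}]'
```

```text
clock: 8.25
tool_pos: [449.4, 56.2, 102.3]
orientation: [[-0.955, 0.296, -0.0], [0.296, 0.955, -0.0], [0.0, -0.0, -1.0]]
force: [0.6, 1.0, -2.9]
grip_width: 0.238
```

```bash
python3 -m handwheel '[{"linear":[0,0,-0.001],"turn":0},{"linear":[0,0,-0.0007],"turn":0},{"linear":[0,0,0],"turn":0}]'
```

```text
clock: 8.5
tool_pos: [449.6, 56.2, 101.0]
orientation: [[-0.955, 0.296, 0.001], [0.296, 0.955, 0.0], [-0.001, 0.0, -1.0]]
force: [-0.2, -0.3, 1.8]
grip_width: 0.236
```

```bash
python3 -m handwheel '[{"linear":[0,0,0],"turn":0},{"linear":[0,0,0],"turn":0},{"linear":[0,0,0],"turn":0},{"linear":[0,0,0],"turn":0},{"linear":[0,0,0],"turn":0}]' 0.05
python3 -m handwheel '[{"linear":[0,0,0.010],"turn":0},{"linear":[0,0,0.030],"turn":0},{"linear":[0,0,0.035],"turn":0},{"linear":[0,0,0.035],"turn":0},{"linear":[0,0,0.030],"turn":0},{"linear":[0,0,0.015],"turn":0},{"linear":[0,0,0],"turn":0}]'
python3 - <<'E'
from h import *
np.set_printoptions(precision=2,suppress=True)
s=sense();print(s['tool_pos'],s['joint_pos']);np.save('w5.npy',s,allow_pickle=True)
for n in('wrist',):
    im=eyes.snapshot(n);cv2.imwrite(f'pics/{n}5.png',im[...,::-1])
E
```

```text
clock: 8.92
tool_pos: [449.5, 56.2, 100.7]
orientation: [[-0.955, 0.296, 0.0], [0.296, 0.955, 0.0], [-0.0, 0.0, -1.0]]
force: [0.1, -0.2, 0.4]
grip_width: 0.581
clock: 9.5
tool_pos: [452.0, 56.3, 259.7]
orientation: [[-0.955, 0.296, 0.009], [0.296, 0.955, 0.0], [-0.008, 0.003, -1.0]]
force: [0.2, 0.5, -0.6]
grip_width: 0.59
[451.98  56.29 259.67] [ 0.03  0.13  1.74 -0.    1.26 -1.24]
```

View pics/wrist5.png

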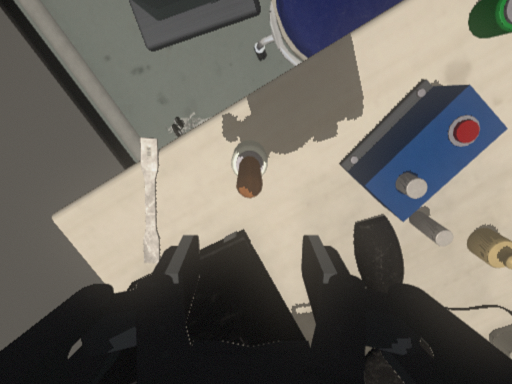

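```bash
python3 -m handwheel '[{"linear":[0.010,0.033,0.020],"turn":3.5},{"linear":[0.013,0.036,0.014],"turn":3.5},{"linear":[0.013,0.036,0.014],"turn":3.5},{"linear":[0.013,0.036,0.014],"turn":3.5},{"linear":[0.013,0.036,0.014],"turn":3.5},{"linear":[0.013,0.036,0.014],"turn":3.5},{"linear":[0.013,0.036,0.014],"turn":3.5},{"linear":[0.013,0.036,0.012],"turn":3.5},{"linear":[0.013,0.036,0.004],"turn":3.5},{"linear":[0.013,0.036,0],"turn":3.5}]'
python3 -m handwheel '[{"linear":[0.011,0.012,0],"turn":0},{"linear":[0,0,0],"turn":0},{"linear":[0,0,0],"turn":0},{"linear":[0,0,0],"turn":0}]'
python3 - <<'E'
from h import *
np.set_printoptions(precision=2,suppress=True)
s=sense();print(s['tool_pos'],s['joint_pos'],s['qvel']);np.save('w6.npy',s,allow_pickle=True)
for n in('wrist',):
    im=eyes.snapshot(n);cv2.imwrite(f'pics/{n}6.png',im[...,::-1])
E
```

```text
clock: 10.38
tool_pos: [576.8, 415.2, 374.7]
orientation: [[-0.951, -0.308, -0.001], [-0.308, 0.951, -0.0], [0.001, -0.0, -1.0]]
force: [0.2, 0.4, -0.3]
grip_width: 0.587
clock: 10.72
tool_pos: [586.8, 424.1, 373.5]
orientation: [[-0.952, -0.305, -0.003], [-0.305, 0.952, -0.003], [0.004, -0.001, -1.0]]
force: [0.2, -0.9, -0.0]
grip_width: 0.588
[586.76 424.14 373.52] [ 0.57  0.48  0.95 -0.    1.72 -1.31] [-0.01 -0.03 -0.    0.    0.   -0.  ]
```

View pics/wrist6.png

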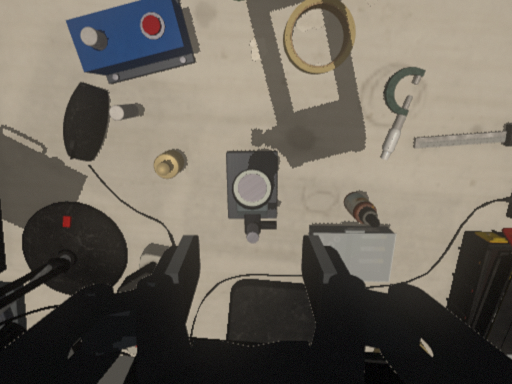

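```bash
python3 - <<'E'
from h import *
np.set_printoptions(precision=2,suppress=True)
s=np.load('w6.npy',allow_pickle=True).item();im=cv2.imread('pics/wrist6.png')
c=im[135:255,195:310];cv2.imwrite('pics/w6c.png',cv2.resize(c,None,fx=5,fy=5,interpolation=cv2.INTER_CUBIC))
g=cv2.cvtColor(c,cv2.COLOR_BGR2GRAY)
m=((g>120)).astype(np.uint8)
n,l,st,ce=cv2.connectedComponentsWithStats(m)
k=l[52,57];mm=(l==k).astype(np.uint8)
cn=max(cv2.findContours(mm,0,1)[0],key=cv2.contourArea);e=cv2.fitEllipse(cv2.convexHull(cn));print(st[k],e)
u,v=e[0][0]+195,e[0][1]+135;print(u,v,plane('wrist',u,v,142,s))
E
```

```text
[  39   35   37   36 1058] ((56.77499771118164, 52.54025650024414), (36.04882049560547, 36.883853912353516), 90.97760772705078)
251.77499771118164 187.54025650024414 [612.09 431.82 142.  ]
```

View pics/w6c.png

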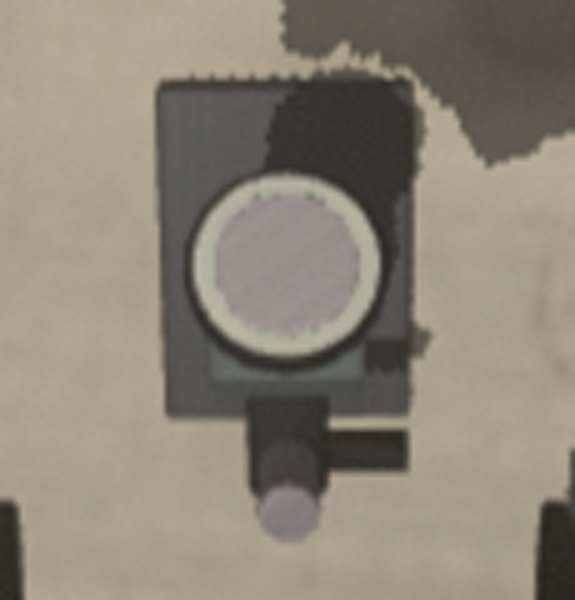

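```bash
python3 - <<'E'
from h import *
np.set_printoptions(precision=1,suppress=True)
s5=np.load('w5.npy',allow_pickle=True).item();s6=np.load('w6.npy',allow_pickle=True).item()
print(plane('wrist',415.5,187.5,92,s5),plane('wrist',96,39,92,s6),plane('wrist',152,25,77,s6),plane('wrist',465,131,77,s5))
d=plane('wrist',251.9,151.7,8,s6)-plane('wrist',252.6,217.7,8,s6);print(d,np.degrees(np.arctan2(d[1],d[0])))
print(plane('wrist',159,175,0,s6), 'tool',sense()['tool_pos'])
E
```

```text
[507.9 200.   92. ] [510.7 211.   92. ] [475.2 264.3  77. ] [473.1 259.3  77. ]
[-102.8  -34.2    0. ] -161.5988499713924
[675.1 297.4   0. ] tool [586.8 423.8 374.5]
```

```bash
python3 -m handwheel '[{"linear":[-0.010,-0.028,-0.020],"turn":0},{"linear":[-0.010,-0.028,-0.022],"turn":0},{"linear":[-0.010,-0.028,-0.022],"turn":0},{"linear":[-0.010,-0.028,-0.022],"turn":0},{"linear":[-0.010,-0.028,-0.022],"turn":0},{"linear":[-0.010,-0.028,-0.022],"turn":0},{"linear":[-0.010,-0.028,-0.022],"turn":0},{"linear":[-0.008,-0.027,-0.018],"turn":0},{"linear":[0,0,0],"turn":0},{"linear":[0,0,0],"turn":0}]' 0.042
python3 - <<'E'
from h import *
np.set_printoptions(precision=2,suppress=True)
s=sense();print(s['tool_pos'],s['joint_pos'],s['qvel']);np.save('w7.npy',s,allow_pickle=True)
for n in('wrist',):
    im=eyes.snapshot(n);cv2.imwrite(f'pics/{n}7.png',im[...,::-1])
print(sense()['tool_pos'])
E
```

```text
clock: 11.6
tool_pos: [507.0, 199.4, 205.1]
orientation: [[-0.953, -0.302, -0.003], [-0.302, 0.953, -0.001], [0.003, -0.0, -1.0]]
force: [0.2, -0.1, 1.5]
grip_width: 0.494
[506.97 199.39 205.14] [ 0.3   0.31  1.64 -0.    1.19 -1.58] [ 0.03  0.   -0.09  0.01 -0.01  0.01]
[508.86 200.89 206.28]
```

View pics/wrist7.png

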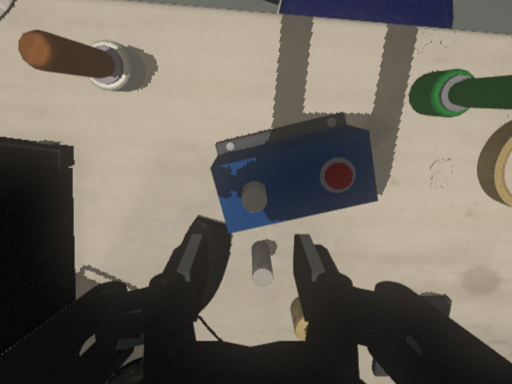

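```bash
python3 - <<'E'
from h import *
np.set_printoptions(precision=1,suppress=True)
s=np.load('w7.npy',allow_pickle=True).item();im=cv2.imread('pics/wrist7.png')
print(plane('wrist',255,199.5,92,s),plane('wrist',338,176,77,s),sense()['tool_pos'])
cv2.imwrite('pics/w7c.png',cv2.resize(im[150:240,200:300],None,fx=6,fy=6,interpolation=cv2.INTER_CUBIC))
E
```

```text
[509.2 201.8  92. ] [475.  260.7  77. ] [508.9 200.9 206.3]
```

View pics/w7c.png

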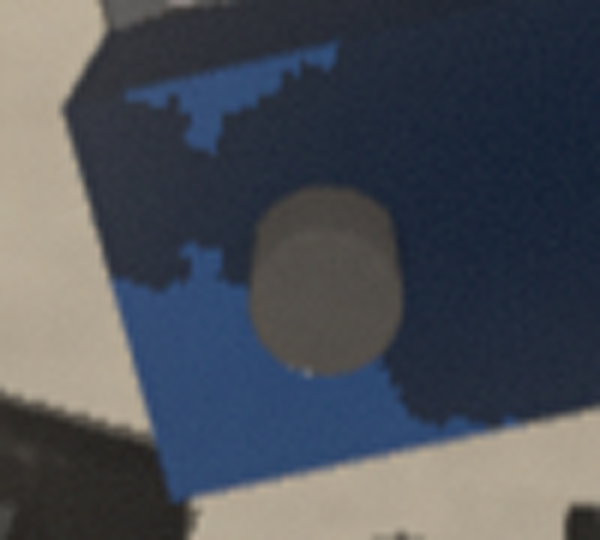

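```bash
python3 -m handwheel '[{"linear":[0.0005,0.0007,-0.020],"turn":0},{"linear":[0,0,-0.030],"turn":0},{"linear":[0,0,-0.025],"turn":0},{"linear":[0,0,-0.015],"turn":0},{"linear":[0,0,-0.009],"turn":0},{"linear":[0,0,-0.005],"turn":0},{"linear":[0,0,0],"turn":0},{"linear":[0,0,0],"turn":0}]'
python3 - <<'E'
from h import *
im=eyes.snapshot('wrist');cv2.imwrite(f'pics/wrist8.png',im[...,::-1])
im=eyes.snapshot('scene');cv2.imwrite(f'pics/scene8.png',im[...,::-1])
b=cv2.imread('pics/scene8.png');cv2.imwrite('pics/s8c.png',cv2.resize(b[120:260,190:320],None,fx=4,fy=4,interpolation=cv2.INTER_CUBIC))
E
```

```text
clock: 12.32
tool_pos: [510.9, 203.5, 102.6]
orientation: [[-0.952, -0.305, 0.002], [-0.305, 0.952, 0.001], [-0.002, 0.0, -1.0]]
force: [0.1, 0.5, -0.7]
grip_width: 0.491
```

View pics/wrist8.png

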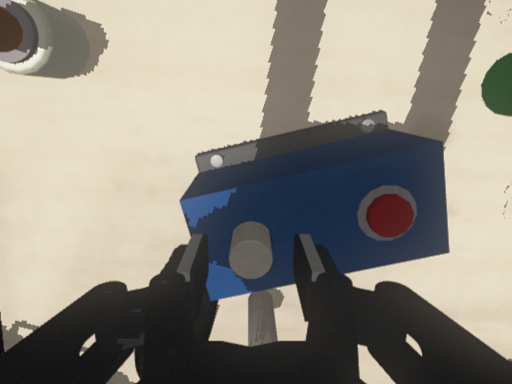

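View pics/s8c.png

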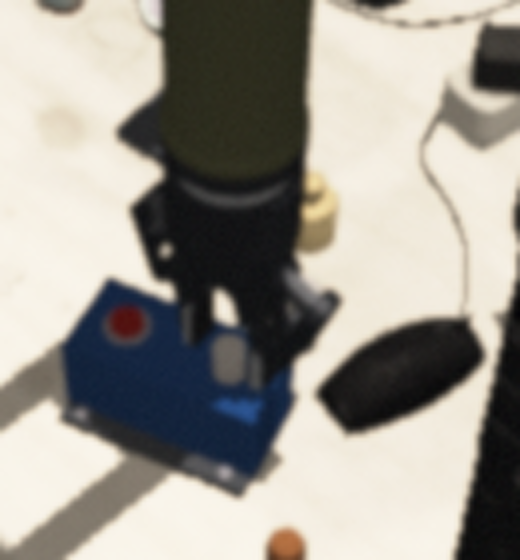

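```bash
python3 -m handwheel '[{"linear":[-0.002,-0.001,-0.002],"turn":0},{"linear":[0,0,-0.002],"turn":0},{"linear":[0,0,0],"turn":0},{"linear":[0,0,0],"turn":0}]'
```

```text
clock: 12.75
tool_pos: [507.8, 201.8, 97.7]
orientation: [[-0.952, -0.305, 0.0], [-0.305, 0.952, 0.0], [-0.0, 0.0, -1.0]]
force: [0.7, 0.3, -0.2]
grip_width: 0.49
```

```bash
python3 -m handwheel '[{"linear":[0,0,0],"turn":0},{"linear":[0,0,0],"turn":0},{"linear":[0,0,0],"turn":0},{"linear":[0,0,0],"turn":0},{"linear":[0,0,0],"turn":0}]' 0.012 30
python3 - <<'E'
from h import *
im=eyes.snapshot('wrist');cv2.imwrite(f'pics/wrist9.png',im[...,::-1])
E
```

```text
clock: 13.17
tool_pos: [508.0, 202.0, 97.8]
orientation: [[-0.952, -0.305, 0.0], [-0.305, 0.952, 0.0], [-0.0, 0.0, -1.0]]
force: [-0.8, -0.6, 1.7]
grip_width: 0.219
```

View pics/wrist9.png

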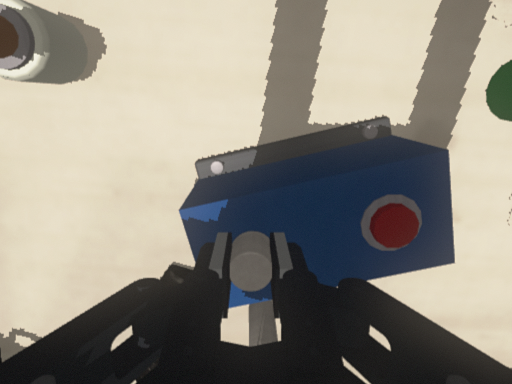

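```bash
python3 -m handwheel '[{"linear":[0,0,0.008],"turn":0},{"linear":[0,0,0.010],"turn":0},{"linear":[0,0,0.009],"turn":0},{"linear":[0,0,0.005],"turn":0},{"linear":[0,0,0],"turn":0},{"linear":[0,0,0],"turn":0}]'
python3 - <<'E'
from h import *
im=eyes.snapshot('wrist');cv2.imwrite(f'pics/wrist10.png',im[...,::-1])
im=eyes.snapshot('scene');b=im[...,::-1].copy();cv2.imwrite('pics/s10c.png',cv2.resize(b[120:260,190:320],None,fx=4,fy=4,interpolation=cv2.INTER_CUBIC))
print(sense()['tool_pos'],sense()['force'])
E
```

```text
clock: 13.72
tool_pos: [508.1, 201.9, 130.3]
orientation: [[-0.952, -0.305, 0.001], [-0.305, 0.952, 0.0], [-0.001, -0.0, -1.0]]
force: [0.9, 0.1, -1.6]
grip_width: 0.22
[507.5106153  201.71744651 129.50437226] [ 0.03734131  0.0692728  -1.23439246]
```

View pics/wrist10.png

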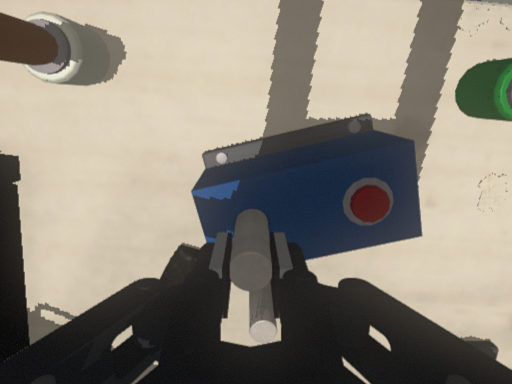

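View pics/s10c.png

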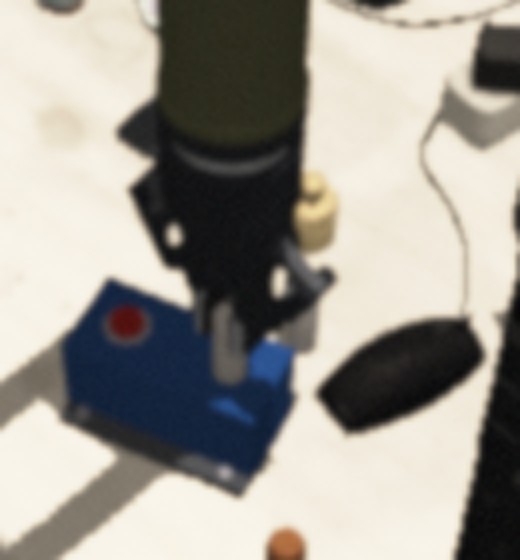

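```bash
python3 -m handwheel '[{"linear":[-0.004,-0.0013,0],"turn":0},{"linear":[-0.004,-0.0013,0],"turn":0},{"linear":[-0.004,-0.0013,0],"turn":0}]' - 20
python3 -m handwheel '[{"linear":[-0.004,-0.0013,0],"turn":0},{"linear":[-0.004,-0.0013,0],"turn":0},{"linear":[-0.0038,-0.0011,0],"turn":0},{"linear":[0,0,0],"turn":0},{"linear":[0,0,0],"turn":0}]'
python3 - <<'E'
from h import *
im=eyes.snapshot('wrist');cv2.imwrite(f'pics/wrist11.png',im[...,::-1])
im=eyes.snapshot('scene');b=im[...,::-1].copy();cv2.imwrite('pics/s11c.png',cv2.resize(b[120:260,190:320],None,fx=4,fy=4,interpolation=cv2.INTER_CUBIC))
print(sense()['tool_pos'],sense()['force'])
E
```

```text
clock: 14.07
tool_pos: [498.0, 198.9, 130.1]
orientation: [[-0.952, -0.305, 0.005], [-0.305, 0.952, 0.002], [-0.005, 0.001, -1.0]]
force: [4.6, 2.3, -0.5]
grip_width: 0.216
clock: 14.48
tool_pos: [485.3, 194.9, 130.1]
orientation: [[-0.952, -0.305, 0.003], [-0.305, 0.952, 0.001], [-0.003, 0.0, -1.0]]
force: [3.9, 2.3, -0.1]
grip_width: 0.213
[485.17908645 194.81185518 130.06705448] [3.67220276 3.37348671 0.52941105]
```

View pics/wrist11.png

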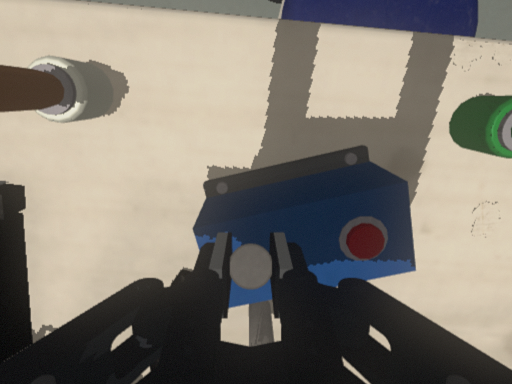

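View pics/s11c.png

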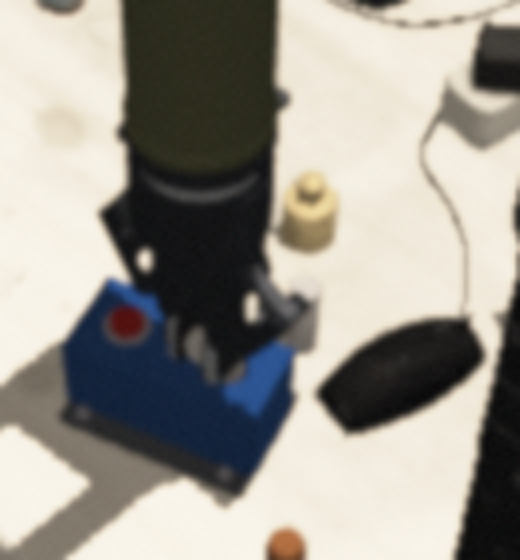

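```bash
python3 -m handwheel '[{"linear":[0,0,0.006],"turn":0},{"linear":[0,0,0.010],"turn":0},{"linear":[0,0,0.016],"turn":0},{"linear":[0,0,0.025],"turn":0},{"linear":[0.005,0.015,0.030],"turn":0},{"linear":[0.008,0.025,0.030],"turn":0},{"linear":[0.008,0.030,0.025],"turn":0},{"linear":[0.008,0.030,0.020],"turn":0},{"linear":[0.008,0.030,0.020],"turn":0},{"linear":[0.008,0.030,0.008],"turn":0}]' - 40
python3 -m handwheel '[{"linear":[0.007,0.025,0],"turn":0},{"linear":[0.005,0.020,0],"turn":0},{"linear":[0.003,0.010,0],"turn":0},{"linear":[0,0,0],"turn":0},{"linear":[0,0,0],"turn":0},{"linear":[0,0,0],"turn":0}]'
python3 - <<'E'
from h import *
s=sense();np.save('w12.npy',s,allow_pickle=True)
im=eyes.snapshot('wrist');cv2.imwrite(f'pics/wrist12.png',im[...,::-1])
im=eyes.snapshot('scene');b=im[...,::-1].copy();cv2.imwrite('pics/scene12.png',b);cv2.imwrite('pics/s12c.png',cv2.resize(b[40:180,150:300],None,fx=4,fy=4,interpolation=cv2.INTER_CUBIC))
im=eyes.snapshot('top');b=im[...,::-1].copy();cv2.imwrite('pics/top12.png',b);cv2.imwrite('pics/t12c.png',cv2.resize(b[100:240,100:250],None,fx=4,fy=4,interpolation=cv2.INTER_CUBIC))
print(s['tool_pos'],sense()['tool_pos'],sense()['force'])
E
```

```text
clock: 15.42
tool_pos: [528.5, 354.8, 323.0]
orientation: [[-0.952, -0.305, 0.001], [-0.305, 0.952, -0.0], [-0.001, -0.001, -1.0]]
force: [0.9, -0.2, -1.5]
grip_width: 0.211
clock: 15.92
tool_pos: [543.2, 407.5, 319.1]
orientation: [[-0.953, -0.304, -0.002], [-0.304, 0.953, -0.002], [0.003, -0.002, -1.0]]
force: [-0.9, -0.7, -1.2]
grip_width: 0.211
[543.23587937 407.48262509 319.07539404] [543.76487308 407.77626407 319.79845712] [ 0.64407592 -0.6607206  -1.06760848]
```

View pics/wrist12.png

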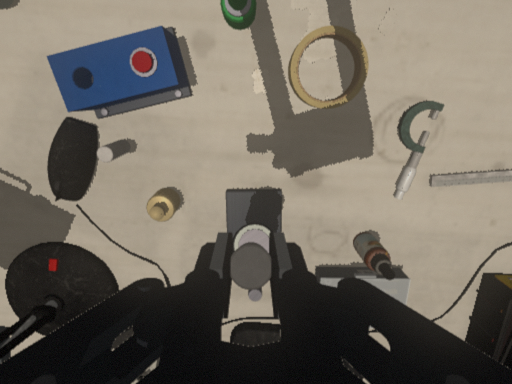

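View pics/s12c.png

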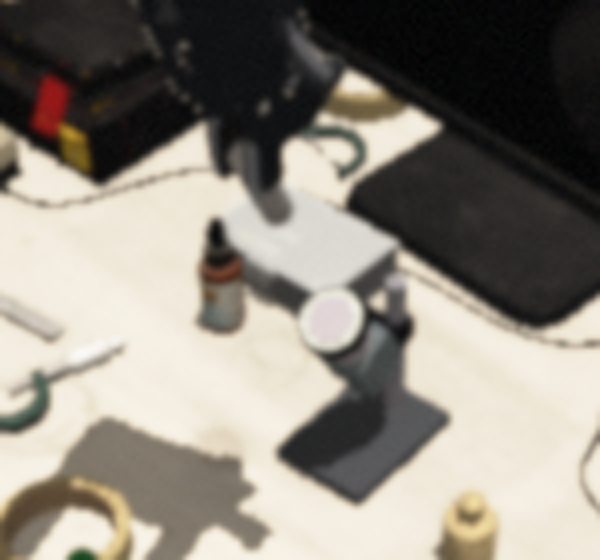

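View pics/t12c.png

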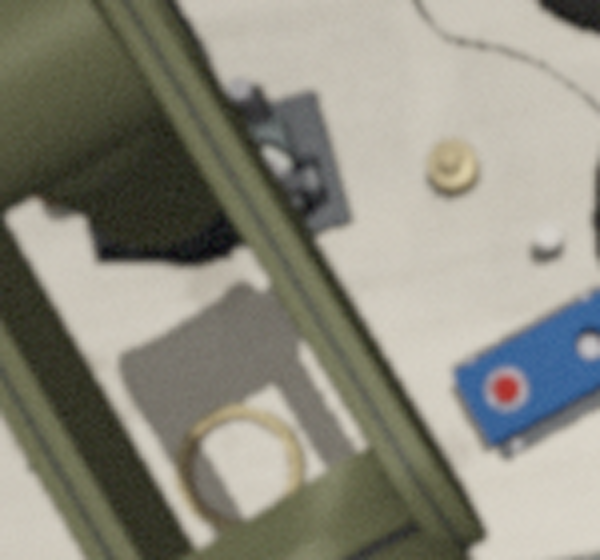

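```bash
python3 - <<'E'
from h import *
np.set_printoptions(precision=1,suppress=True)
for n in('scene','top'):
    c=eyes.get_calibration(n);R=np.array(c['R']);print(n,-R.T@c['t'],R[2])
im=cv2.imread('pics/wrist12.png');cv2.imwrite('pics/w12c.png',cv2.resize(im[215:310,205:300],None,fx=6,fy=6,interpolation=cv2.INTER_CUBIC))
im=cv2.imread('pics/scene12.png');cv2.imwrite('pics/s12d.png',cv2.resize(im[65:105,195:235],None,fx=14,fy=14,interpolation=cv2.INTER_CUBIC))
E
```

```text
scene [ 182.3 -290.2  888.2] [ 0.3  0.5 -0.8]
top [ 391.3  193.4 1250.5] [ 0.1 -0.  -1. ]
```

View pics/w12c.png

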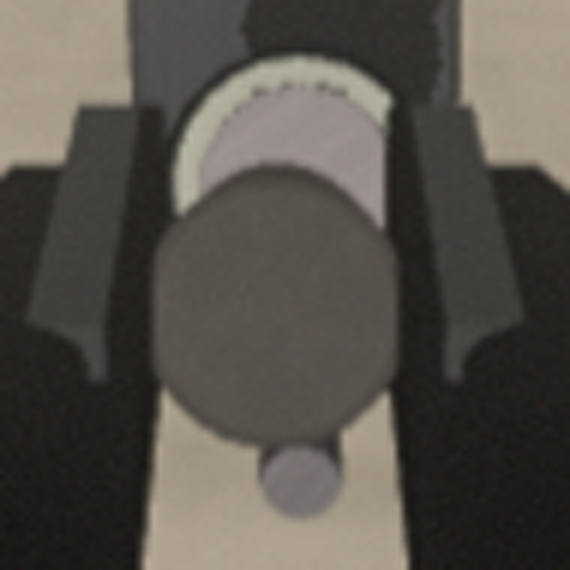

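View pics/s12d.png

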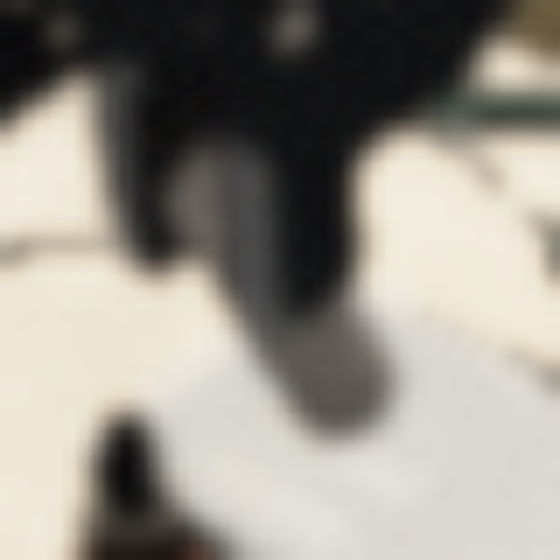

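```bash
python3 - <<'E'
from h import *
np.set_printoptions(precision=1,suppress=True)
s=np.load('w12.npy',allow_pickle=True).item();h=np.array([-.952,-.305,0]);p=s['tool_pos']-[0,0,15.4]
for th in(20,25,30,35):
    a=np.radians(th);sv=np.sin(a)*h+np.array([0,0,np.cos(a)])
    f=proj('scene',p-50.4*sv);g=proj('scene',p-10*sv);q=proj('scene',p+9.6*sv);d=f-g
    print(th,(f-[195,65])*14,(g-[195,65])*14,(q-[195,65])*14,np.degrees(np.arctan2(d[1],d[0])))
# at closer place
for P,yaw in(((430,60,500),-50),((350,300,450),-50),((400,200,550),-40)):
  for th in(25,30,35):
    a=np.radians(th);Rz=cv2.Rodrigues(np.array([0,0,np.radians(yaw)]))[0];sv=Rz@(np.sin(a)*h)+np.array([0,0,np.cos(a)])
    f=proj('scene',P-50.4*sv);g=proj('scene',P-10*sv);d=f-g
    print(P,th,f,g,np.degrees(np.arctan2(d[1],d[0])),np.linalg.norm(d))
E
```

```text
20 [306.3 406.4] [238. 258.] [203.  181.8] 65.28498141982453
25 [322.1 386.4] [241.3 253.9] [199.8 185.8] 58.629381192399116
30 [337.  365.2] [244.4 249.6] [196.7 190.1] 51.29971953107537
35 [351.2 343. ] [247.3 245. ] [193.9 194.6] 43.33567788475272
(430, 60, 500) 25 [271.3 146.7] [260.4 127.8] 59.99848127172841 21.82451795296394
(430, 60, 500) 30 [274.1 145.7] [260.9 127.6] 54.0841225712201 22.373962103052335
(430, 60, 500) 35 [276.7 144.5] [261.5 127.3] 48.43434150068424 22.996821386573554
(350, 300, 450) 25 [154.5 101.4] [140.8  84.2] 51.4971656181862 22.008211811349014
(350, 300, 450) 30 [156.6 100.5] [141.2  84. ] 47.1275387795196 22.52336130208424
(350, 300, 450) 35 [158.5  99.4] [141.6  83.8] 42.92462640740179 23.005451455802685
(400, 200, 550) 25 [203.   72.1] [189.1  51.5] 56.186661323387234 24.839864159448044
(400, 200, 550) 30 [205.5  70.7] [189.7  51.2] 51.003315708809346 25.118388287176817
(400, 200, 550) 35 [207.8  69.1] [190.1  50.9] 45.91407025782521 25.422819635639957
```

```bash
python3 - <<'E'
from h import *
np.set_printoptions(precision=0,suppress=True,linewidth=200)
ims=[eyes.snapshot('scene').astype(float) for _ in range(4)]
g=np.mean(ims,0).mean(2);np.save('g12.npy',g)
print(sense()['tool_pos'],sense()['clock'])
print('cols',np.arange(206,228))
for r in range(82,99):print(r,g[r,206:228])
E
```

```text
[544. 409. 320.] 16.2667
cols [206 207 208 209 210 211 212 213 214 215 216 217 218 219 220 221 222 223 224 225 226 227]
82 [ 37.  56.  85.  94.  85.  73.  74.  71.  52.  32.  20.  18.  20.  42. 109. 187. 224. 232. 233. 233. 233. 233.]
83 [ 81. 103. 130. 124.  96.  75.  74.  72.  55.  33.  21.  18.  22.  51. 122. 195. 226. 232. 232. 233. 232. 232.]
84 [154. 171. 188. 173. 130.  87.  76.  73.  58.  35.  22.  20.  31.  73. 148. 210. 229. 232. 232. 231. 231. 231.]
85 [210. 215. 220. 209. 170. 113.  81.  75.  60.  38.  25.  28.  46.  95. 163. 215. 230. 232. 232. 230. 230. 231.]
86 [225. 226. 227. 223. 199. 142.  94.  77.  65.  47.  39.  47.  64. 101. 154. 202. 224. 229. 228. 225. 228. 230.]
87 [227. 228. 229. 228. 216. 174. 119.  86.  73.  64.  62.  68.  80.  99. 134. 176. 207. 220. 220. 216. 221. 224.]
88 [227. 229. 230. 230. 226. 203. 152. 103.  84.  78.  79.  83.  88.  97. 116. 148. 184. 208. 214. 216. 216. 214.]
89 [227. 229. 231. 232. 230. 216. 177. 128.  96.  86.  86.  88.  89.  94. 105. 127. 161. 194. 211. 216. 216. 215.]
90 [228. 229. 231. 230. 227. 218. 197. 160. 117.  91.  87.  
[... 274 characters left out ...]
215. 215.]
93 [222. 220. 217. 215. 214. 214. 214. 209. 190. 150. 107.  87.  83.  84.  87. 100. 136. 180. 206. 213. 215. 215.]
94 [205. 214. 214. 214. 215. 214. 214. 213. 204. 176. 134. 103.  92.  91. 101. 128. 165. 197. 211. 215. 215. 215.]
95 [184. 208. 213. 215. 215. 215. 214. 214. 213. 200. 173. 146. 132. 131. 146. 170. 196. 210. 215. 216. 216. 215.]
96 [161. 201. 213. 214. 216. 216. 215. 215. 216. 213. 204. 192. 184. 185. 193. 204. 211. 215. 216. 216. 216. 216.]
97 [143. 193. 212. 216. 218. 218. 217. 216. 217. 215. 215. 213. 212. 214. 217. 219. 219. 218. 216. 217. 216. 216.]
98 [129. 186. 210. 216. 219. 220. 220. 218. 218. 217. 216. 216. 218. 220. 222. 223. 222. 221. 219. 216. 216. 215.]
```

```bash
cat >> h.py <<'E'
def edges(g,rows,cl,cr,th=150):
    L=[];Rr=[]
    for r in rows:
        row=g[r]
        for c in range(cl,cl+16):
            if row[c]>=th>row[c+1]: L.append((c+(row[c]-th)/(row[c]-row[c+1]),r))
        for c in range(cr,cr+16):
            if row[c]<th<=row[c+1]: Rr.append((c+(th-row[c])/(row[c+1]-row[c]),r));break
    return np.array(L),np.array(Rr)
def onplane(n,uv,p,nrm):
    o,d=ray(n,*uv);return o+d*((p-o)@nrm)/(d@nrm)
E
python3 - <<'E'
from h import *
np.set_printoptions(precision=2,suppress=True)
g=np.load('g12.npy');tp=np.array([544,409,320.]);h=np.array([-.952,-.305,0]);n=np.array([-.305,.952,0])
L,R=edges(g,range(87,94),206,217);L=L[:7];print(L.T,R.T)
pl=np.polyfit(L[:,1],L[:,0],1);pr=np.polyfit(R[:4,1],R[:4,0],1);print(pl,pr)
for a,b in((86,92),):
    A=(np.polyval(pl,a)+np.polyval(pr,a))/2;B=(np.polyval(pl,b)+np.polyval(pr,b))/2
    P=onplane('scene',(A,a),tp,n);Q=onplane('scene',(B,b),tp,n);d=P-Q;print(P-tp,Q-tp,np.degrees(np.arctan2(d@h,d[2])))
for pe in(pl,pr):
    P=onplane('scene',(np.polyval(pe,86),86),tp,n);Q=onplane('scene',(np.polyval(pe,92),92),tp,n);d=P-Q;print(np.degrees(np.arctan2(d@h,d[2])))
E
```

```text
[[211.44 212.04 212.55 213.24 213.78 214.35 214.99]
 [ 87.    88.    89.    90.    91.    92.    93.  ]] [[220.38 221.06 221.67 222.31 222.61 222.63 222.32]
 [ 87.    88.    89.    90.    91.    92.    93.  ]]
[  0.59 160.17] [  0.64 164.76]
[ 12.97   4.15 -40.01] [ 23.63   7.57 -63.71] 25.27660163906331
24.003067245706614
26.506189386091233
```

```bash
python3 -m handwheel '[{"linear":[-0.005,-0.020,-0.010],"turn":0},{"linear":[-0.008,-0.030,-0.015],"turn":0},{"linear":[-0.009,-0.033,-0.018],"turn":0},{"linear":[-0.009,-0.034,-0.020],"turn":0},{"linear":[-0.009,-0.034,-0.020],"turn":0},{"linear":[-0.008,-0.030,-0.020],"turn":0},{"linear":[-0.005,-0.020,-0.018],"turn":0},{"linear":[-0.003,-0.012,-0.009],"turn":0},{"linear":[0,0,0],"turn":0},{"linear":[0,0,0],"turn":0}]' - 20
```

```text
clock: 17.1
tool_pos: [488.0, 195.8, 189.7]
orientation: [[-0.953, -0.303, -0.0], [-0.303, 0.953, 0.0], [0.0, 0.0, -1.0]]
force: [-0.2, 0.3, 0.1]
grip_width: 0.212
```

```bash
python3 -m handwheel '[{"linear":[0,0,-0.015],"turn":0},{"linear":[0,0,-0.020],"turn":0},{"linear":[0,0,-0.012],"turn":0},{"linear":[0,0,-0.007],"turn":0},{"linear":[0,0,-0.005],"turn":0},{"linear":[0,0,0],"turn":0},{"linear":[0,0,0],"turn":0}]'
python3 - <<'E'
from h import *
im=eyes.snapshot('wrist');cv2.imwrite(f'pics/wrist13.png',im[...,::-1])
im=eyes.snapshot('scene');b=im[...,::-1].copy();cv2.imwrite('pics/s13c.png',cv2.resize(b[120:260,190:320],None,fx=4,fy=4,interpolation=cv2.INTER_CUBIC))
print(sense()['tool_pos'],sense()['force'])
E
```

```text
clock: 17.68
tool_pos: [488.9, 197.0, 131.2]
orientation: [[-0.952, -0.306, 0.001], [-0.306, 0.952, 0.0], [-0.001, 0.0, -1.0]]
force: [-0.5, 0.1, -1.0]
grip_width: 0.211
[488.93495767 196.77916149 131.49226498] [-0.18704466  0.73078889 -1.69229529]
```

View pics/s13c.png

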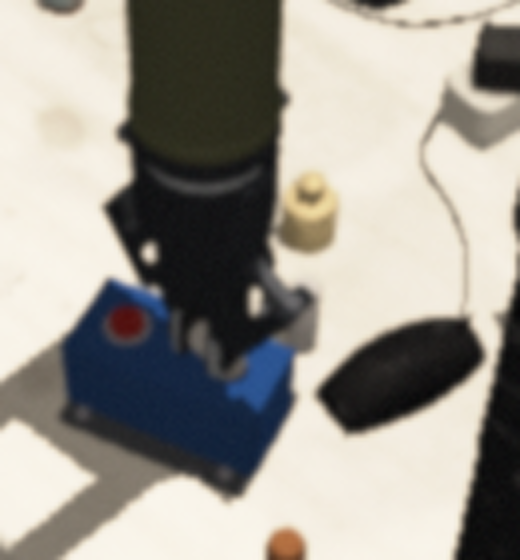

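```bash
python3 -m handwheel '[{"linear":[-0.003,-0.001,-0.001],"turn":0},{"linear":[-0.003,-0.001,0],"turn":0},{"linear":[-0.002,-0.001,0],"turn":0},{"linear":[0,0,0],"turn":0},{"linear":[0,0,0],"turn":0}]'
```

```text
clock: 18.2
tool_pos: [483.7, 194.6, 131.3]
orientation: [[-0.952, -0.305, 0.009], [-0.305, 0.952, 0.003], [-0.009, 0.0, -1.0]]
force: [5.6, 2.1, -1.3]
grip_width: 0.214
```

```bash
python3 -m handwheel '[{"linear":[-0.0015,-0.0005,-0.001],"turn":0},{"linear":[-0.0015,-0.0005,0],"turn":0},{"linear":[0,0,0],"turn":0},{"linear":[0,0,0],"turn":0}]'
```

```text
clock: 18.53
tool_pos: [481.4, 193.9, 130.6]
orientation: [[-0.952, -0.305, 0.01], [-0.305, 0.952, 0.004], [-0.011, 0.001, -1.0]]
force: [6.2, 3.6, -0.3]
grip_width: 0.212
```

```bash
python3 -m handwheel '[{"linear":[0,0,0.006],"turn":0},{"linear":[0,0,0.010],"turn":0},{"linear":[0,0,0.016],"turn":0},{"linear":[0,0,0.025],"turn":0},{"linear":[0.005,0.015,0.030],"turn":0},{"linear":[0.008,0.025,0.030],"turn":0},{"linear":[0.008,0.030,0.025],"turn":0},{"linear":[0.008,0.030,0.020],"turn":0},{"linear":[0.008,0.030,0.020],"turn":0},{"linear":[0.008,0.030,0.008],"turn":0}]' - 40
python3 -m handwheel '[{"linear":[0.007,0.025,0],"turn":0},{"linear":[0.006,0.020,0],"turn":0},{"linear":[0.004,0.010,0],"turn":0},{"linear":[0,0,0],"turn":0},{"linear":[0,0,0],"turn":0},{"linear":[0,0,0],"turn":0}]'
cat > meas.py <<'E'
from h import *
import sys
np.set_printoptions(precision=2,suppress=True)
tag=sys.argv[1]
w=eyes.snapshot('wrist');cv2.imwrite(f'pics/wrist{tag}.png',w[...,::-1])
ims=[];tps=[]
for _ in range(4):
    tps.append(sense()['tool_pos']);ims.append(eyes.snapshot('scene').astype(float))
m=np.mean(ims,0);cv2.imwrite(f'pics/scene{tag}.png',m[...,::-1].astype(np.uint8));np.save(f'g{tag}.npy',m.mean(2));tp=np.mean(tps,0);np.save(f'tp{tag}.npy',tp)
print(tp,sense()['clock'],sense()['force'])
E
python3 meas.py 14
python3 - <<'E'
from h import *
np.set_printoptions(precision=0,suppress=True,linewidth=200)
g=np.load('g14.npy')
for r in range(82,99):print(r,g[r,206:230])
E
```

```text
clock: 19.37
tool_pos: [522.1, 353.5, 322.9]
orientation: [[-0.952, -0.305, 0.004], [-0.305, 0.952, 0.002], [-0.004, 0.001, -1.0]]
force: [1.7, 0.3, -1.3]
grip_width: 0.215
clock: 19.87
tool_pos: [538.4, 405.6, 318.3]
orientation: [[-0.953, -0.304, -0.002], [-0.304, 0.953, -0.002], [0.002, -0.001, -1.0]]
force: [0.1, 0.0, -0.9]
grip_width: 0.208
[538.71 405.78 318.75] 20.1167 [-0.    0.15 -1.19]
82 [ 79.  93.  89.  77.  76.  78.  67.  41.  23.  18.  19.  26.  64. 147. 213. 230. 233. 234. 233. 233. 233. 232. 233. 233.]
83 [ 68.  88.  88.  76.  74.  77.  68.  43.  22.  18.  18.  24.  63. 147. 214. 231. 233. 233. 232. 232. 232. 232. 232. 232.]
84 [ 85. 106.  97.  77.  73.  76.  67.  44.  23.  18.  18.  24.  63. 145. 214. 231. 233. 233. 232. 232. 231. 231. 232. 232.]
85 [144. 157. 132.  92.  74.  75.  68.  46.  25.  19.  19.  28.  69. 146. 207. 228. 232. 232. 231. 230. 230. 231. 231. 232.]
86 [198. 202. 175. 126.  86.  76.  69.  47.  26.  21.  24.  42.  85. 150. 201. 222. 228. 230. 228. 225. 228. 230. 231. 232.]
87 [222. 222. 209. 167. 110.  81.  70.  49.  30.  27.  38.  60.  97. 149. 19
[... 723 characters left out ...]
 93.  85.  85.  86.  89.  94. 119. 164. 200. 213. 214. 214. 215. 215. 214.]
94 [205. 214. 214. 214. 214. 213. 208. 190. 152. 109.  88.  84.  85.  86.  99. 134. 179. 206. 214. 215. 214. 214. 215. 215.]
95 [183. 208. 214. 214. 214. 214. 213. 205. 180. 138. 105.  93.  92. 100. 124. 163. 196. 212. 215. 215. 215. 215. 215. 215.]
96 [161. 201. 212. 215. 215. 215. 215. 212. 201. 175. 146. 129. 128. 144. 169. 194. 210. 215. 216. 216. 216. 216. 215. 216.]
97 [143. 194. 212. 216. 217. 218. 217. 216. 212. 202. 188. 179. 180. 192. 206. 215. 218. 218. 217. 216. 216. 216. 215. 215.]
98 [129. 186. 210. 216. 220. 220. 219. 219. 217. 214. 210. 208. 208. 213. 219. 222. 223. 221. 219. 217. 216. 215. 216. 215.]
```

```bash
cat > tilt.py <<'E'
from h import *
np.set_printoptions(precision=2,suppress=True)
def tilt(tag,rl,rr,cl,cr,h=np.array([-.952,-.305,0])):
    g=np.load(f'g{tag}.npy');tp=np.load(f'tp{tag}.npy');n=np.array([h[1],-h[0],0])
    L,_=edges(g,rl,cl,cr);_,R=edges(g,rr,cl,cr)
    print(L.T,R.T)
    pl=np.polyfit(L[:,1],L[:,0],1);pr=np.polyfit(R[:,1],R[:,0],1)
    f=lambda a,b:(np.polyval(a,b))
    a,b=rl[0],rl[-1]
    for e in((pl,pl),(pr,pr),(pl,pr)):
        P,Q=[onplane('scene',((f(e[0],r)+f(e[1],r))/2,r),tp,n) for r in(a,b)];d=P-Q
        print('tilt',np.degrees(np.arctan2(d@h,d[2])),'axis pts (along h, z) rel tcp',(P-tp)@h,(P-tp)[2],(Q-tp)@h,(Q-tp)[2])
E
python3 - <<'E'
from tilt import *
tilt('14',range(88,95),range(88,92),206,216)
E
```

```text
[[209.83 210.44 211.23 211.92 212.57 213.32 214.06]
 [ 88.    89.    90.    91.    92.    93.    94.  ]] [[219.39 220.08 220.74 221.35]
 [ 88.    89.    90.    91.  ]]
tilt 27.010359854213057 axis pts (along h, z) rel tcp 0.0615608740633333 -32.04066288654917 -12.323461130773067 -56.3367759249104
tilt 26.77132372227147 axis pts (along h, z) rel tcp -31.40592449971031 -50.57940790203577 -43.989577480227126 -75.52181795074216
tilt 26.893074276662887 axis pts (along h, z) rel tcp -15.429585177384329 -41.167112084323435 -27.913819646124754 -65.78225638781419
```

```bash
python3 - <<'E'
from h import *
im=cv2.imread('pics/wrist14.png');cv2.imwrite('pics/w14c.png',cv2.resize(im[215:310,205:300],None,fx=6,fy=6,interpolation=cv2.INTER_CUBIC))
E
```

```text
(no output)
```

View pics/w14c.png

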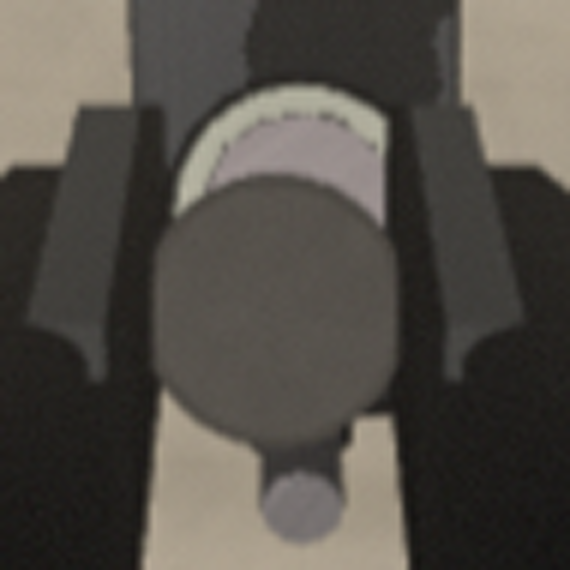

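```bash
python3 -m handwheel '[{"linear":[-0.005,-0.020,-0.010],"turn":0},{"linear":[-0.008,-0.030,-0.015],"turn":0},{"linear":[-0.009,-0.033,-0.018],"turn":0},{"linear":[-0.009,-0.034,-0.020],"turn":0},{"linear":[-0.009,-0.034,-0.020],"turn":0},{"linear":[-0.007,-0.029,-0.020],"turn":0},{"linear":[-0.004,-0.019,-0.018],"turn":0},{"linear":[-0.003,-0.012,-0.008],"turn":0},{"linear":[0,0,0],"turn":0},{"linear":[0,0,0],"turn":0}]' - 20
python3 -m handwheel '[{"linear":[0,0,0],"turn":0}]'
```

```text
clock: 20.95
tool_pos: [485.1, 195.7, 189.8]
orientation: [[-0.953, -0.303, -0.0], [-0.303, 0.953, 0.0], [-0.0, 0.0, -1.0]]
force: [0.2, 0.0, -0.0]
grip_width: 0.212
clock: 21.03
tool_pos: [486.4, 197.0, 190.8]
orientation: [[-0.952, -0.305, 0.003], [-0.305, 0.952, 0.001], [-0.003, 0.0, -1.0]]
force: [-0.2, 0.0, -0.5]
grip_width: 0.218
```

```bash
python3 -m handwheel '[{"linear":[0,-0.001,-0.015],"turn":0},{"linear":[0,0,-0.020],"turn":0},{"linear":[0,0,-0.012],"turn":0},{"linear":[0,0,-0.008],"turn":0},{"linear":[0,0,-0.006],"turn":0},{"linear":[0,0,0],"turn":0},{"linear":[0,0,0],"turn":0}]'
python3 -m handwheel '[{"linear":[-0.003,-0.001,0],"turn":0},{"linear":[-0.003,-0.001,0],"turn":0},{"linear":[-0.002,-0.0005,0],"turn":0},{"linear":[-0.002,-0.0005,0],"turn":0},{"linear":[0,0,0],"turn":0},{"linear":[0,0,0],"turn":0}]'
```

```text
clock: 21.62
tool_pos: [485.8, 195.9, 129.1]
orientation: [[-0.952, -0.306, 0.001], [-0.306, 0.952, 0.0], [-0.001, 0.0, -1.0]]
force: [0.3, -0.7, -1.1]
grip_width: 0.212
clock: 22.12
tool_pos: [479.4, 193.6, 130.9]
orientation: [[-0.952, -0.305, 0.01], [-0.305, 0.952, 0.003], [-0.011, 0.0, -1.0]]
force: [5.7, 2.0, 0.3]
grip_width: 0.211
```

```bash
python3 -m handwheel '[{"linear":[-0.0015,-0.0005,0],"turn":0},{"linear":[-0.001,-0.0005,0],"turn":0},{"linear":[0,0,0],"turn":0},{"linear":[0,0,0],"turn":0}]'
python3 -m handwheel '[{"linear":[0,0,0.006],"turn":0},{"linear":[0,0,0.010],"turn":0},{"linear":[0,0,0.016],"turn":0},{"linear":[0,0,0.025],"turn":0},{"linear":[0.005,0.015,0.030],"turn":0},{"linear":[0.008,0.025,0.030],"turn":0},{"linear":[0.008,0.030,0.025],"turn":0},{"linear":[0.008,0.030,0.020],"turn":0},{"linear":[0.008,0.030,0.020],"turn":0},{"linear":[0.008,0.030,0.008],"turn":0}]' - 40
python3 -m handwheel '[{"linear":[0.008,0.025,0],"turn":0},{"linear":[0.007,0.020,0],"turn":0},{"linear":[0.007,0.010,0],"turn":0},{"linear":[0,0,0],"turn":0},{"linear":[0,0,0],"turn":0},{"linear":[0,0,0],"turn":0}]'
python3 meas.py 15
python3 - <<'E'
from h import *
im=cv2.imread('pics/wrist15.png');cv2.imwrite('pics/w15c.png',cv2.resize(im[215:310,205:300],None,fx=6,fy=6,interpolation=cv2.INTER_CUBIC))
np.set_printoptions(precision=0,suppress=True,linewidth=200)
g=np.load('g15.npy')
for r in range(82,99):print(r,g[r,206:230])
E
```

```text
clock: 22.45
tool_pos: [477.1, 192.8, 130.9]
orientation: [[-0.952, -0.305, 0.01], [-0.305, 0.952, 0.004], [-0.011, 0.0, -1.0]]
force: [6.8, 3.0, 0.1]
grip_width: 0.213
clock: 23.28
tool_pos: [517.7, 352.5, 323.2]
orientation: [[-0.952, -0.305, 0.004], [-0.305, 0.952, 0.002], [-0.004, 0.001, -1.0]]
force: [0.9, 0.5, -1.4]
grip_width: 0.211
clock: 23.78
tool_pos: [538.6, 405.0, 318.6]
orientation: [[-0.952, -0.305, -0.001], [-0.305, 0.952, -0.001], [0.002, -0.001, -1.0]]
force: [0.3, -0.3, -1.1]
grip_width: 0.21
[538.97 405.03 318.93] 24.0333 [-0.17 -0.2  -1.42]
82 [ 73.  92.  93.  82.  74.  75.  68.  46.  25.  19.  18.  21.  52. 136. 210. 230. 233. 233. 233. 233. 233. 232. 233. 233.]
83 [ 62.  86.  94.  83.  73.  74.  69.  47.  27.  19.  18.  21.  50. 136. 212. 231. 233. 233. 233. 232. 232. 232. 232. 232.]
84 [ 70.  98. 108.  93.  75.  74.  70.  50.  29.  20.  17.  21.  50. 134. 209. 231. 233. 232. 232. 231. 231. 231. 231. 232.]
85 [131. 154. 154. 123.  84.  74.  71.  51.  30.  19.  19.  23.  50. 126. 197. 226. 232. 233. 231. 230. 230. 231. 231. 232.]
86 [195. 208. 201. 163. 106.  78
[... 892 characters left out ...]
160. 120.  93.  84.  83.  86.  97. 129. 173. 203. 213. 215. 214. 215. 215.]
94 [205. 214. 214. 214. 214. 214. 214. 214. 210. 192. 156. 118.  95.  91.  99. 122. 159. 194. 210. 215. 214. 215. 215. 214.]
95 [184. 208. 214. 214. 214. 215. 214. 215. 215. 210. 190. 161. 137. 130. 141. 165. 191. 208. 215. 215. 215. 215. 215. 215.]
96 [162. 201. 212. 214. 215. 216. 215. 215. 216. 216. 211. 200. 188. 184. 190. 201. 210. 215. 216. 216. 216. 215. 215. 215.]
97 [143. 194. 212. 216. 217. 218. 216. 216. 216. 216. 217. 215. 214. 214. 216. 219. 219. 218. 216. 216. 216. 216. 215. 215.]
98 [129. 185. 209. 216. 219. 220. 220. 219. 217. 217. 216. 217. 218. 220. 222. 223. 222. 221. 219. 217. 216. 215. 215. 215.]
```

View pics/w15c.png

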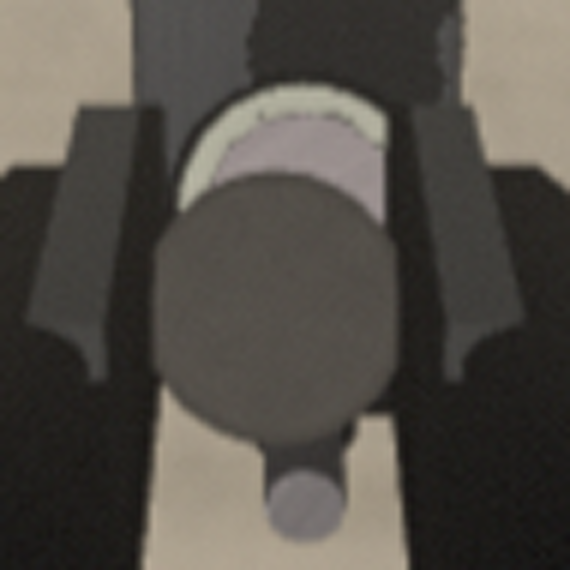

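```bash
python3 - <<'E'
from tilt import *
tilt('15',range(90,95),range(87,91),206,216)
tilt('14',range(89,95),range(88,91),206,216)
E
```

```text
[[211.79 213.27 214.3  215.24 216.16]
 [ 90.    91.    92.    93.    94.  ]] [[220.05 220.96 221.86 222.44]
 [ 87.    88.    89.    90.  ]]
tilt 34.39521754852447 axis pts (along h, z) rel tcp -5.777466616627455 -40.854256667722154 -19.00211477641491 -60.17182693043179
tilt 30.53123620054102 axis pts (along h, z) rel tcp -40.91814606448063 -61.75099081328375 -51.65395154309595 -79.95407157566655
tilt 32.6251653909501 axis pts (along h, z) rel tcp -23.047341825705463 -51.12394970273209 -35.07161218779453 -69.90759559145437
[[210.44 211.23 211.92 212.57 213.32 214.06]
 [ 89.    90.    91.    92.    93.    94.  ]] [[219.39 220.08 220.74]
 [ 88.    89.    90.  ]]
tilt 27.213473228020653 axis pts (along h, z) rel tcp -1.8713472899874648 -35.951079652810336 -12.368157798016238 -56.36385557781182
tilt 27.31708738412036 axis pts (along h, z) rel tcp -33.481603239889886 -54.66097330314892 -44.37817225938648 -75.7572496369936
tilt 27.264554067857425 axis pts (along h, z) rel tcp -17.43215216906047 -45.161413313586195 -28.125217251047502 -65.9103324641427
```

```bash
python3 - <<'E'
from h import *
np.set_printoptions(precision=2,suppress=True)
tp=np.load('tp15.npy');h=np.array([-.952,-.305,0]);n=np.array([.305,-.952,0]);z=np.array([0,0,1.])
for th in(30,32):
    a=np.radians(th);sv=np.sin(a)*h+np.cos(a)*z;pv=np.cos(a)*h-np.sin(a)*z
    f=tp-15.4*z-1.3*h-50.4*sv
    rim=np.array([proj('scene',f+10*(np.cos(t)*pv+np.sin(t)*n)) for t in np.linspace(0,6.28,90)])
    print(th,(f-tp)@h,(f-tp)[2],'foot px',proj('scene',f),'right',rim[rim[:,0].argmax()],'bottom',rim[rim[:,1].argmax()])
# wrist: top-disc centre
s=sense()
for u,v in((250.8,266.5),):
    o,d=ray('wrist',u,v,s); 
    for zz in(-6,-8): 
        X=o+d*((s['tool_pos'][2]+zz)-o[2])/d[2]; print('top disc at dz',zz,(X-s['tool_pos'])@h,(X-s['tool_pos'])@n)
E
```

```text
30 -26.482218500000055 -59.047680350735675 foot px [218.41  92.05] right [222.4   91.44] bottom [217.83  96.  ]
32 -27.989137595708034 -58.14162404628382 foot px [218.82  91.42] right [222.78  90.77] bottom [218.02  95.43]
top disc at dz -6 1.0361071742187034 1.8779987357264838
top disc at dz -8 -0.1173467173228291 1.8728696098543003
```

```bash
python3 -m handwheel '[{"linear":[0.003,0.005,-0.006],"turn":0},{"linear":[0,0,-0.012],"turn":0},{"linear":[0,0,-0.012],"turn":0},{"linear":[0,0,-0.007],"turn":0},{"linear":[0,0,-0.003],"turn":0},{"linear":[0,0,0],"turn":0},{"linear":[0,0,0],"turn":0},{"linear":[0,0,0],"turn":0}]'
python3 meas.py 16
python3 - <<'E'
from h import *
b=cv2.imread('pics/scene16.png');cv2.imwrite('pics/s16c.png',cv2.resize(b[75:135,190:260],None,fx=9,fy=9,interpolation=cv2.INTER_CUBIC))
im=cv2.imread('pics/wrist16.png');cv2.imwrite('pics/w16c.png',cv2.resize(im[190:310,190:310],None,fx=5,fy=5,interpolation=cv2.INTER_CUBIC))
E
```

```text
clock: 24.7
tool_pos: [543.0, 411.6, 279.4]
orientation: [[-0.952, -0.305, 0.001], [-0.305, 0.952, 0.001], [-0.001, 0.0, -1.0]]
force: [-0.6, -0.6, -2.0]
grip_width: 0.212
[542.93 411.5  279.42] 24.95 [ 0.52 -1.08 -1.83]
```

View pics/s16c.png

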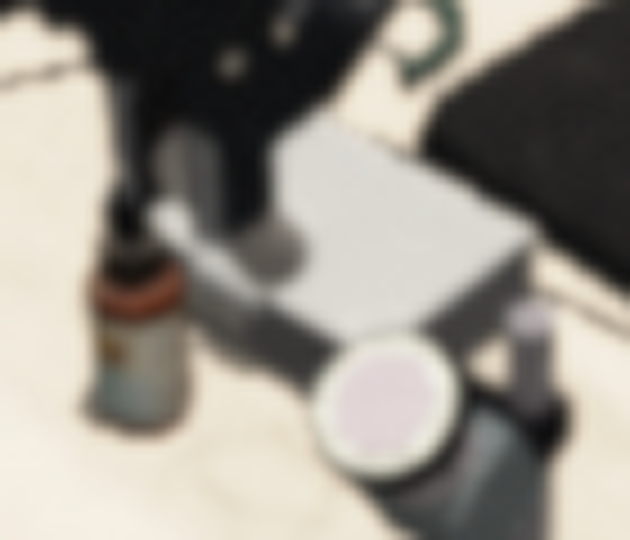

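View pics/w16c.png

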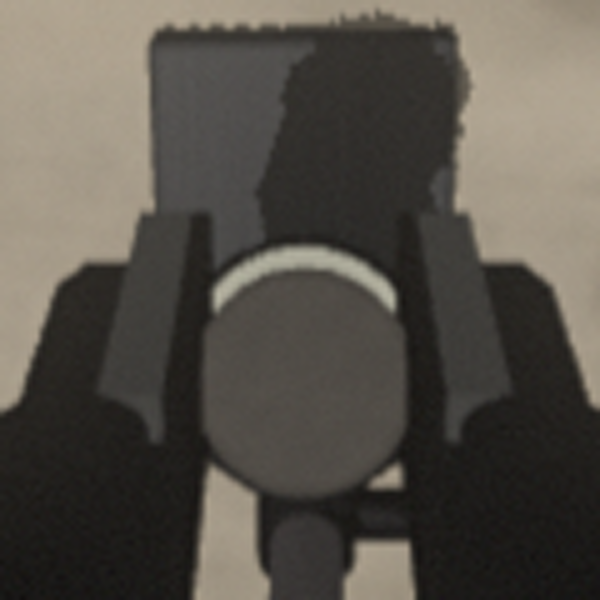

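```bash
python3 - <<'E'
from h import *
np.set_printoptions(precision=2,suppress=True,linewidth=200)
tp=np.load('tp16.npy');h=np.array([-.952,-.305,0]);n=np.array([.305,-.952,0]);z=np.array([0,0,1.])
b=cv2.imread('pics/scene16.png').astype(int)
# lens ellipse from bright+pinkish blob
g=b[105:132,222:245].max(2);m=(g>170).astype(np.uint8)
c=max(cv2.findContours(m,0,1)[0],key=cv2.contourArea);e=cv2.fitEllipse(c);print(e)
L=plane('scene',232.3,119.5,142);print('lens',L)
sv=.5*h+.866*z;pv=.866*h-.5*z
F=L+90*sv;print('F',F,proj('scene',F))
rim=np.array([proj('scene',F+10*(np.cos(t)*pv+np.sin(t)*n)) for t in np.linspace(0,6.28,90)])
print('expect right',rim[rim[:,0].argmax()],'bottom',rim[rim[:,1].argmax()])
gg=np.load('g16.npy')
np.set_printoptions(precision=0,suppress=True,linewidth=200)
print(np.arange(208,230))
for r in range(94,110):print(r,gg[r,208:230])
E
```

```text
((8.384037017822266, 11.383554458618164), (18.80680274963379, 28.974119186401367), 17.124217987060547)
lens [609.55 428.67 142.  ]
F [566.71 414.94 219.94] [219.64 104.68]
expect right [223.5  104.13] bottom [219.08 108.52]
[208 209 210 211 212 213 214 215 216 217 218 219 220 221 222 223 224 225 226 227 228 229]
94 [ 89.  96.  87.  73.  74.  68.  46.  26.  18.  18.  23.  56. 127. 190. 212. 215. 215. 215. 215. 214. 215. 214.]
95 [ 84.  97.  89.  75.  73.  68.  48.  28.  19.  17.  23.  54. 125. 190. 212. 216. 216. 216. 215. 215. 215. 215.]
96 [ 93. 109.  96.  76.  74.  70.  50.  29.  20.  18.  23.  52. 125. 190. 213. 216. 216. 216. 216. 216. 215. 216.]
97 [139. 146. 122.  86.  75.  71.  51.  30.  20.  20.  24.  55. 123. 186. 212. 217. 216. 216. 216. 215. 215. 215.]
98 [184. 187. 158. 109.  82.  72.  52.  31.  20.  22.  33.  64. 119. 172. 203. 215. 218. 216. 216. 216. 215. 215.]
99 [197. 205. 183. 130.  88.  74.  54.  34.  28.  35.  50.  79. 114. 149. 181. 205. 216. 217. 216. 215. 215. 215.]
100 [182. 202. 190. 143. 100.  80.  63.  46.  43.  57.  73.  90. 109. 127. 151. 182. 206. 214. 2
[... 363 characters left out ...]
15.]
104 [ 47.  69.  92. 131. 167. 185. 187. 169. 135. 102.  87.  84.  85.  88. 104. 140. 185. 207. 214. 215. 215. 216.]
105 [ 60.  73.  84. 109. 137. 159. 175. 178. 160. 128. 100.  90.  91. 101. 128. 167. 199. 212. 215. 216. 216. 216.]
106 [ 73.  74.  77.  91. 106. 124. 145. 164. 168. 154. 130. 116. 121. 141. 168. 195. 210. 215. 216. 215. 216. 216.]
107 [ 71.  65.  69.  83.  90.  97. 112. 130. 148. 156. 147. 139. 153. 180. 199. 209. 214. 216. 216. 216. 216. 217.]
108 [ 57.  54.  64.  77.  82.  84.  91. 103. 116. 127. 126. 122. 144. 178. 199. 209. 214. 216. 216. 217. 216. 216.]
109 [ 58.  65.  68.  72.  77.  80.  84.  90.  93.  95.  94.  87. 102. 134. 165. 189. 204. 212. 215. 217. 218. 219.]
```

```bash
python3 - <<'E'
from h import *
from tilt import tilt
np.set_printoptions(precision=2,suppress=True,linewidth=200)
h=np.array([-.952,-.305,0]);n=np.array([.305,-.952,0])
L=plane('scene',232.3,119.5,142);F=L+90*(.5*h+np.array([0,0,.866]))
for uv in((219.6,103.3),(219.5,103.0),(219.64,103.7)):
    X=onplane('scene',uv,L,n);print(uv,(X-F)@h,(X-F)[2])
tilt('16',range(103,106),range(99,102),211,216)
E
```

```text
(219.6, 103.3) -0.1087104817664699 4.148703460603599
(219.5, 103.0) 0.1849289669387217 5.249761436656684
(219.64, 103.7) -0.17524101022224736 2.883775213531692
[[214.71 215.55 216.32]
 [103.   104.   105.  ]] [[221.04 221.95 222.82]
 [ 99.   100.   101.  ]]
tilt 28.6178049445458 axis pts (along h, z) rel tcp -11.186293640507586 -48.574781575452505 -16.268248911992014 -57.888858963442715
tilt 31.32782951604697 axis pts (along h, z) rel tcp -45.91733785776289 -70.51875639861618 -52.16390609185898 -80.78132381673669
tilt 30.011222850634642 axis pts (along h, z) rel tcp -28.262540522058995 -59.363997393407146 -33.90874674048993 -69.13909111575998
```

```bash
python3 - <<'E'
from h import *
a=[cv2.resize(cv2.imread(f'pics/wrist{t}.png')[205:305,215:290],None,fx=5,fy=5,interpolation=cv2.INTER_CUBIC) for t in('10','16')]
cv2.imwrite('pics/cmp.png',cv2.convertScaleAbs(np.hstack(a),alpha=1.5))
E
```

```text
(no output)
```

View pics/cmp.png

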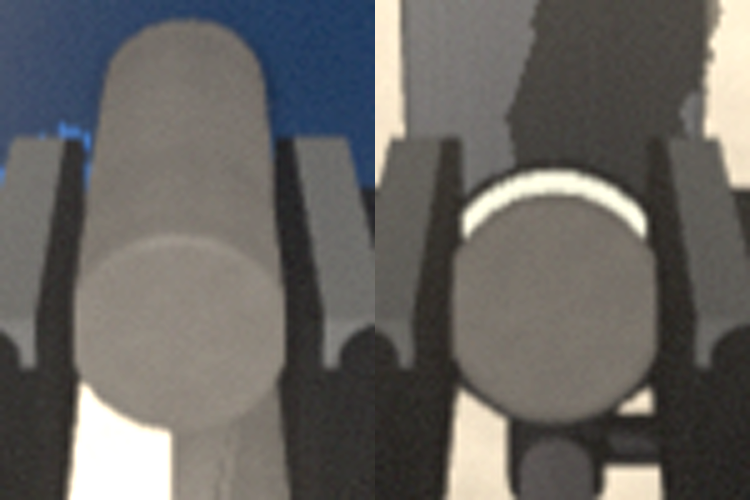

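```bash
python3 -m handwheel '[{"linear":[0,0,-0.002],"turn":0},{"linear":[0,0,-0.0015],"turn":0},{"linear":[0,0,0],"turn":0},{"linear":[0,0,0],"turn":0},{"linear":[0,0,0],"turn":0},{"linear":[0,0,0],"turn":0}]'
python3 meas.py 17
python3 - <<'E'
from h import *
b=cv2.imread('pics/scene17.png');cv2.imwrite('pics/s17c.png',cv2.resize(b[75:135,190:260],None,fx=9,fy=9,interpolation=cv2.INTER_CUBIC))
np.set_printoptions(precision=0,suppress=True,linewidth=200)
gg=np.load('g17.npy')
for r in range(99,112):print(r,gg[r,208:230])
cv2.imwrite('pics/s17f.png',b)
E
```

```text
clock: 25.45
tool_pos: [542.6, 411.3, 275.1]
orientation: [[-0.952, -0.305, -0.0], [-0.305, 0.952, -0.0], [0.0, -0.0, -1.0]]
force: [0.3, -0.1, -1.4]
grip_width: 0.216
[542.62 411.31 275.14] 25.7 [-0.54  0.22 -1.43]
99 [158. 162. 131.  89.  76.  71.  52.  32.  20.  21.  27.  56. 115. 175. 209. 219. 220. 217. 216. 215. 215. 215.]
100 [171. 186. 162. 111.  82.  72.  54.  32.  22.  26.  41.  70. 112. 153. 190. 211. 217. 216. 215. 216. 214. 215.]
101 [142. 172. 167. 124.  89.  75.  59.  40.  31.  40.  60.  85. 111. 134. 163. 193. 210. 214. 214. 214. 215. 214.]
102 [ 91. 127. 140. 118.  95.  85.  73.  57.  52.  62.  77.  92. 105. 118. 136. 167. 196. 210. 214. 215. 215. 214.]
103 [ 54.  80. 100. 109. 117. 110.  96.  81.  76.  78.  84.  92.  98. 105. 116. 143. 181. 206. 214. 214. 216. 215.]
104 [ 46.  67.  85. 115. 140. 140. 126. 107.  92.  86.  85.  88.  92.  95. 104. 132. 176. 205. 214. 216. 215. 216.]
105 [ 60.  73.  83. 106. 129. 143. 144. 133. 112.  93.  86.  86.  87.  90. 100. 136. 182. 208. 214. 215. 216. 216.]
106 [ 73.  74.  77.  91. 106. 119. 135. 139. 127. 105.  89.  82.  84.  92. 112. 154. 195. 212. 215. 216. 216. 216.]
107 [ 71.  64.  68.  82.  89.  96. 110. 121. 122. 111.  93.  83.  90. 113. 147. 182. 205. 215. 216. 216. 216. 216.]
108 [ 57.  54.  63.  77.  82.  85.  91. 101. 105. 104.  93.  82.  93. 131. 171. 198. 211. 216. 216. 216. 217. 217.]
109 [ 59.  65.  68.  72.  77.  79.  83.  90.  91.  91.  85.  74.  79. 114. 156. 187. 203. 212. 215. 217. 218. 219.]
110 [ 84.  89.  84.  81.  77.  74.  77.  83.  82.  76.  69.  62.  63.  78. 108. 143. 173. 195. 208. 216. 220. 221.]
111 [110. 107. 109. 117. 100.  78.  72.  75.  75.  68.  60.  57.  57.  60.  70.  90. 119. 152. 182. 202. 215. 217.]
```

View pics/s17c.png

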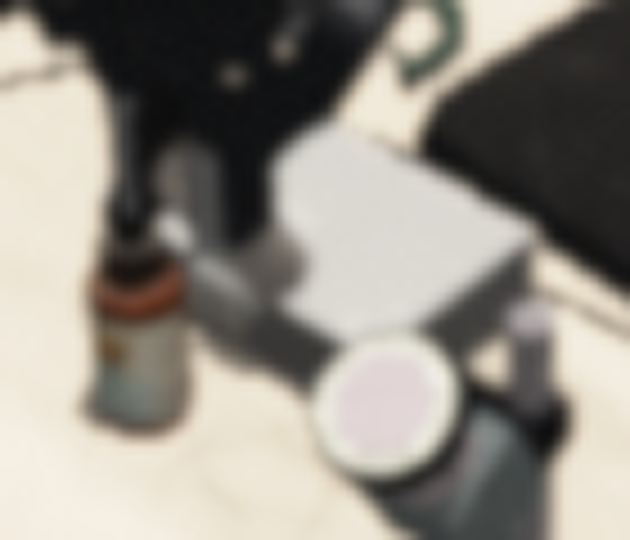

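View pics/s17f.png

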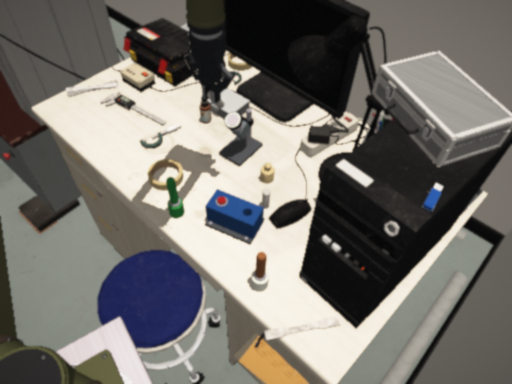

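```bash
python3 - <<'E'
from h import *
s=sense();print(s['tool_pos'],s['force'],abs(s['qvel']).max(),s['clock'])
print(env.finish_job())
E
```

```text
[542.61663728 411.30299521 275.15600315] [-0.53528713  0.21640578 -1.43020392] 0.002517495269817 25.7
the job is handed in; nothing more can be done
None
```

The pin is driven down, the mallet is back on the desk, and I handed the job in at 25.7 s with the roller held over the camera lens. The roller's height and tilt there are only known to a few mm and about 1–2°.

- **Pin and mallet:** I pressed the pin with the mallet until it stopped, at about 27 N, with the tool height at what the stop should give. The picture showed it down. The mallet then stood upright near where it was found, released.
- **Tilting the roller:** Moves could only turn the tool about the vertical. I gripped the raised roller, lifted it until it was almost out, and pivoted it in the jaws against the rim of its nest. This took three pushes.
- **Final checks:**
  - The arm was still, and the only force on the wrist was about 1.4 N, the roller's weight.
  - In the scene picture, the right-hand edge of the roller's foot is within about 0.2 px of where the lens position and line of sight put it. The bottom edge was hidden by the background.
  - Sideways, the wrist picture showed the roller centred on the lens.
  - Nothing else on the desk looked moved.
- **Where the checks disagreed:**
  - **Tilt:** the readings ran from 28.6° to 32.6°, most likely 30–31°, against 30° wanted.
  - **Height:** the foot would be about 3 mm too low if the roller had not slid in the jaws. The scene picture and the size of the roller in the wrist picture both suggest it slid up about 4 mm, so I set the height by that.

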